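# Press the basket base: nut, safety catch, lever, hold

### The job

Press the plywood basket base that lies in the green bench press. First turn the loose brass hold-down nut clockwise by hand, until it stops, next flip the red safety catch up and over so that it is clear of the lever, and only then pull the black-handled lever towards the robot and all the way down. It springs back, so keep holding it fully down: the program finishes while the robot is holding it; leave everything else on the table where it is.

Things in the scene. Friction and masses are not known exactly. Their poses are not given: they have to be found in the camera images.
- press: green bench press, fixed to the table; origin on the table straight below the lever's pivot, +x to its back (away from the robot at yaw 0), +y to its left. In this frame, mm: base plate 10 thick, x -145 to 130, y +-75, its front strip (x -145 to -75) y +-155; head block x -70 to 115, y +-45, z 110 to 170, column behind; round bed at x -20, 58 in radius
- nut_mid (a point): centre, half-way up, of the brass hex nut on a stud at the front right corner of the press base; press frame (-110, -120, 28) mm. 30 mm across flats, 30 mm tall, foot 3 mm above the 10 mm base plate; the stud ends 7 mm above it. The point turns with the nut: its x axis is square to one pair of flats, other pairs at 60 and 120 degrees. It turns on the spot, without rising
- hold_nut (a joint): angle of the nut, rad; grows as it is turned clockwise seen from above (tightening), up to its stop at 2.0, where it is tight; it starts between 0.7 and 1.4, stays where it is left, and takes about 0.12 N m to turn
- catch_tab (a point): centre of the round crossbar (16 mm thick, 44 mm long, along the press's x) at the top of the red catch's thumb tab. The catch is an L turning about an axis along the press's x at press frame (-18, -15, 225) mm, on a bracket. Tab: 10 mm thick, upright when closed, this point 60 mm from the axis. Other leg: 12 mm square, points level to y +85 right in front of the lever's arm, blocking it
- catch (a joint): angle of the safety catch, rad; 0 closed (tab upright, leg level across the lever's arm); grows as the tab is pushed over towards the press's -y, which lifts the leg out of the way; stop at 1.2, clear of the lever from 0.9 on. Starts between 0 and 0.1; stays where it is left; about 1.2 N at the crossbar moves it
- lever_grip (a point): middle of the free length of the lever's black round handle, a level bar 24 mm thick along the press's y, from y 72 to 177 mm (this point at y 125), carried at its y 72 end by a steel arm 14 mm thick. At the start at press frame (0, 125, 300) mm; it swings about the pivot at radius 150 mm
- lever_pivot (a point): point on the lever's pivot axis, level with the middle of the handle: press frame (0, 125, 150) mm; the axis runs along the press's y
- lever (a joint): angle of the lever, rad; 0 up at rest (arm upright); grows as the handle is pulled to the press's front (-x) and down: handle at x = -150 sin(angle), z = 150 + 150 cos(angle) mm; stop, fully down, at 1.25. A spring returns it: pull at the handle about 3 N rising to 11 N. With the catch closed it moves less than 0.2
- wrench: open-ended steel wrench, 180 mm long, lying flat beside the press (not needed) (leave alone)
- spare_base: spare plywood basket base, a disc 100 mm across and 12 mm thick, lying on the table; origin at the centre of its underside (leave alone)
- jar: amber glass jar with a brass cap, 68 mm across, 90 mm tall (leave alone)
- mug: blue mug, 80 mm across, 90 mm tall (leave alone)
- cone: teal cone of yarn, 70 mm across, 115 mm tall (leave alone)
- bowl: terracotta bowl, 100 mm across, 45 mm tall (leave alone)
- tin: small tin can, 60 mm across, 75 mm tall (leave alone)

How it is judged (in metres and radians):
On the way, in this order (a step that is already met when the one before it is completed fails the run):
1. the nut is tight at its stop, with the catch still closed and the lever up (value of joint hold_nut above 1.9 rad and value of joint catch below 0.5 rad and value of joint lever below 0.25 rad), for 0.2 s.
2. the safety catch is flipped clear, with the lever still up (value of joint catch above 0.9 rad and value of joint lever below 0.25 rad and value of joint hold_nut above 1.9 rad), for 0.2 s.
3. the lever is pulled fully down and held (value of joint lever above 1.15 rad and contact force between any of the fingers, the arm and lever above 2 N), for 0.5 s.
At the end, for the whole second after the job is handed in: the robot is still holding the lever down with at least 2 N (angle above 1.15 of its 1.25 rad) through the last second, the nut is tight (above 1.9 of 2.0 rad) and the catch is clear (above 0.9 rad) (all of step 3 and value of joint hold_nut above 1.9 rad and value of joint catch above 0.9 rad); the arm keeps its last pose, push and grip.
It fails at once if the lever is pulled while the nut is loose or the catch is closed (value of joint lever above 0.35 rad and (value of joint hold_nut below 1.85 rad or value of joint catch below 0.6 rad)).
It fails at once if something else on the table is moved more than 30 mm (distance of any of wrench, spare_base, jar, mug, cone, bowl, tin from where it was at the start of the episode above 0.03 m).
It also fails if it takes over 72 s, if anything falls off the work surface, if the arm or the gripper's body presses on something with over 40 N, if the wrist force passes 120 N, or if a joint passes its speed limit or range.

### The arm

A 6-joint arm with a two-finger parallel gripper is mounted at the origin on the work surface. World frame = base frame: x ahead of the robot, y to its left, z up, the work surface at z = 0. Lengths are in m, angles in degrees, forces in N, time in s.
With the tool pointing down it reaches from about 0.3 to 0.75 m from the base axis. Payload 8.5 kg.
Tool frame: the origin (TCP) lies at the very end of the fingers, on their centre line; the grasp point (between the pads) lies 19 mm behind it (env.grip_depth is the z of the grasp point in the tool frame, in m); z points along the fingers, y is the direction in which the jaws open and shut (so a half turn about z gives the same grasp; the last joint's range is limited). The gripper opens to 85 mm and grips with 20 to 120 N. Pads are 22 mm wide; open, the fingers measure 114 mm over their backs; the gripper's body (76 mm by 85 mm) begins 54 mm behind the grasp point. The pads swing forward as they close: fully open they stand 13 mm farther back than shut.
Start: joints at [51.434, 21.807, 74.336, -0, 83.858, -12.336], TCP at [0.243, 0.493, 0.211] pointing down, gripper open.
Joint ranges: [-178.18, 178.18], [-50.72, 133.34], [12.68, 142.11], [-81.47, 261.47], [9.98, 163.14], [-165.26, 165.26]. Speed limits (degrees/s): [136.94, 136.94, 180, 180, 180, 180].

### API

Orientations are given as a 3x3 rotation matrix whose columns are the frame's x, y, z axes.
In Python, from rig import env gives the robot as it stands.
- The arm moves only by the tool apply_moves, never from a script. Its argument "plan" is a list of rows, each an object of numbers: "tx", "ty", "tz": the shift along the world's x, y, z in mm; "rx", "ry", "rz": the turn, a rotation vector about the world's x, y, z in rad; "jaw": the opening, from -1 (shut) to 1 (fully open). A call has 1 to 12 rows; each row is the pose to reach, as a shift and turn from the pose measured when the call began; what a row does not reach only later rows make up. A row lasts 1/10 s, in which the tool goes at most 50 mm and 8.59 degrees, less where a joint would pass 70% of its speed; a pose out of reach is approached as far as the arm can. A call with a gripper value outside its range is refused whole. The fingers move at their own pace and stop on an object; "grip_force" is the grip in N (left out, the last holds). Time passes only in rows, so rows that repeat a pose let the fingers close. It gives the time, the measured TCP pose, the force and the opening at its end, in the units of the state.
- env.observe(): the state, without advancing time (a new reading comes with each control period).
- env.get_image(name): name is "scene" or "top" or "wrist"; returns a dict with "image" (480x640x3 uint8, red, green, blue), "intrinsics" (3x3 intrinsics, pixels), "world_from_camera" (4x4, takes a point from camera to world coordinates). Camera axes: x right, y up, looking along -z (the intrinsics and any distortion apply to the point x, -y, -z); pixel columns grow to the right and rows downward; lengths in m; the calibration is good to about 2 mm. A picture is of the moment at which its call begins. There is no depth.
- env.close_job(): hands the job in, once; it reports no verdict.
The state is a dict: "time_s": time; "q": joint angles; "qvel": joint speeds; "joint_efforts": joint torques, N m; "position": TCP position; "tool_rot": TCP orientation; "ft_force": force on the tool from outside, world axes, zero at the start; "wrist_torque": the same for the moment, N m; "grip_width": finger opening in m.
Only numpy, scipy, OpenCV 4.12 (cv2) and the standard library are available. Lean on these libraries where they do the work, as an engineer would, in place of code of your own. Each camera call takes 0.05 s, during which the arm holds its last target.

## Working session

There is one attempt and no reset: what is moved stays moved. The work goes in short steps, Python scripts to look and compute and a tool call to move; the robot and the scene stay as the last step left them, time stands still between calls to the robot, and variables do not carry over. Pictures are saved under pics/ and viewed, and the job is handed in when it is done.

Besides the shell and the picture viewer there is one more tool, called after ">>>" by a JSON object that holds its "op" and its "data", one argument or row to a line. apply_moves: Moves the arm, as the interface text tells. Its arguments: {"type":"object","properties":{"plan":{"type":"array","items":{"type":"object","properties":{"tx":{"type":"number"},"ty":{"type":"number"},"tz":{"type":"number"},"rx":{"type":"number"},"ry":{"type":"number"},"rz":{"type":"number"},"jaw":{"type":"number"}}}},"grip_force":{"type":"number"}},"required":["plan"]}

```bash
ls; mkdir -p pics
python3 - <<'E'
from rig import env
import cv2
for n in ["scene","top","wrist"]:
    d=env.get_image(n)
    cv2.imwrite(f"pics/{n}0.png",d["image"][:,:,::-1])
    print(n,d["intrinsics"].tolist(),d["world_from_camera"].round(4).tolist(),d.keys())
o=env.observe();print(o, env.grip_depth)
E
```

```text
pics
scene [[482.2860107774525, 0.0, 321.8358171564934], [0.0, 482.2860107774525, 240.82869817257722], [0.0, 0.0, 1.0]] [[0.8433, -0.4306, 0.3217, 0.9246], [0.5373, 0.6899, -0.4851, -0.6533], [-0.0131, 0.5819, 0.8131, 1.2526], [0.0, 0.0, 0.0, 1.0]] dict_keys(['image', 'intrinsics', 'world_from_camera'])
top [[445.52375707000965, 0.0, 316.8889499349015], [0.0, 445.52375707000965, 238.07806943878705], [0.0, 0.0, 1.0]] [[0.0126, 0.9866, -0.1625, 0.2894], [-0.9999, 0.0122, -0.0036, -0.0117], [-0.0015, 0.1625, 0.9867, 1.5009], [0.0, 0.0, 0.0, 1.0]] dict_keys(['image', 'intrinsics', 'world_from_camera'])
wrist [[332.9537173603345, 0.0, 323.7448547169275], [0.0, 332.9537173603345, 242.77679131300502], [0.0, 0.0, 1.0]] [[0.4412, -0.8509, -0.2853, 0.1693], [0.8974, 0.4178, 0.1416, 0.5291], [-0.0013, -0.3185, 0.9479, 0.3728], [0.0, 0.0, 0.0, 1.0]] dict_keys(['image', 'intrinsics', 'world_from_camera'])
{'time_s': 0.15, 'q': array([ 5.14336240e+01,  2.18311519e+01,  7.43721035e+01, -1.08988920e-03,
        8.38591821e+01, -1.23360601e+01]), 'qvel': array([-0.0495076 , -0.06125277, -0.04100985, -0.11772433,  0.04988657,
        0.02025404]), 'joint_efforts': array([ 2.21062568e-03, -4.48631537e+01, -2.31343961e+01, -1.91093109e-04,
        3.83885184e-03,  7.70934139e-05]), 'position': array([0.24293838, 0.49315799, 0.21067848]), 'tool_rot': array([[-8.97025471e-01,  4.41978351e-01, -6.64578012e-04],
       [ 4.41978799e-01,  8.97025080e-01, -8.63842702e-04],
       [ 2.14343371e-04, -1.06861830e-03, -9.99999406e-01]]), 'ft_force': array([-0.46118282,  0.27230453,  0.61319378]), 'wrist_torque': array([ 0.03102913, -0.02736169,  0.01010226]), 'grip_width': 0.08584476041322908} -0.0187
```

View pics/scene0.png

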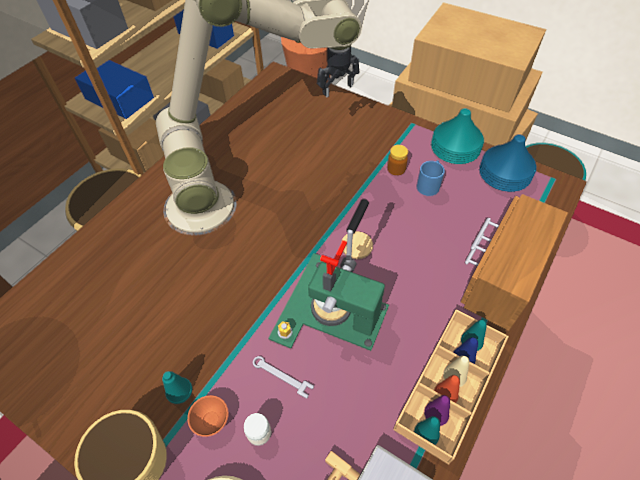

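View pics/top0.png

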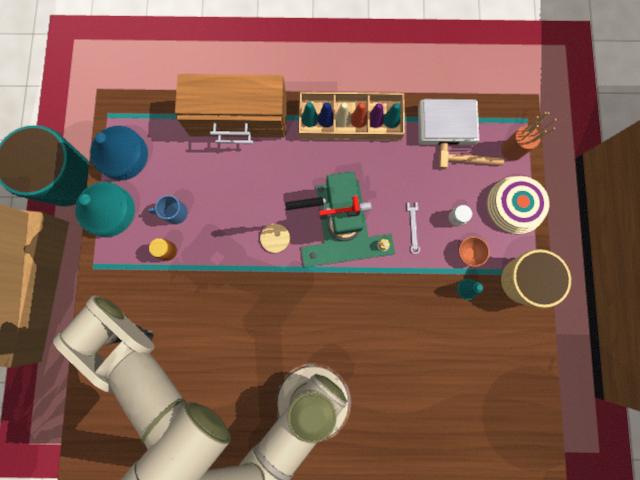

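View pics/wrist0.png

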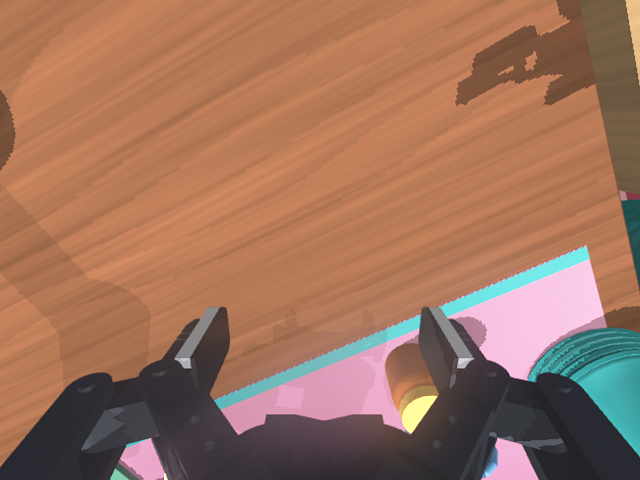

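Run:
```python
import cv2
a=cv2.imread("pics/top0.png")[160:275,270:430];cv2.imwrite("pics/topc.png",cv2.resize(a,None,fx=5,fy=5,interpolation=cv2.INTER_CUBIC)[:600,:800])
a=cv2.imread("pics/scene0.png")[190:360,250:400];cv2.imwrite("pics/scenec.png",cv2.resize(a,None,fx=3.5,fy=3.5,interpolation=cv2.INTER_CUBIC))
```

```text
(no output)
```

View pics/topc.png

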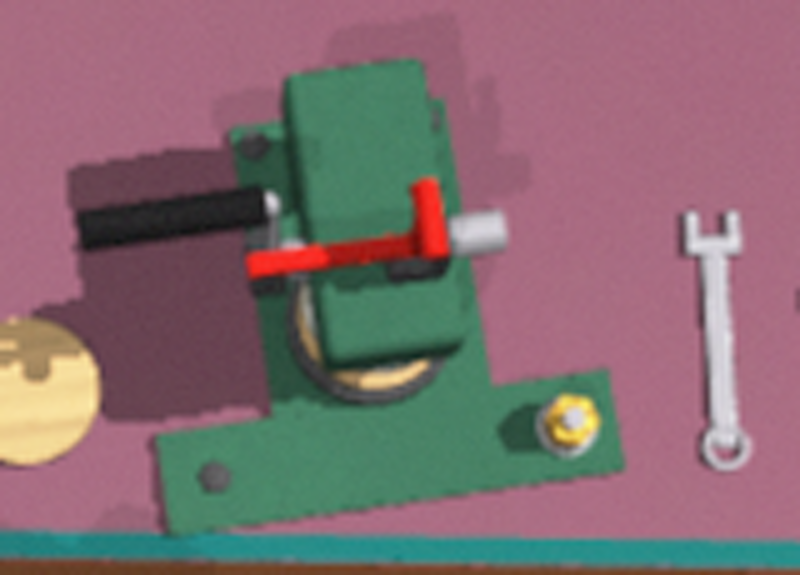

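View pics/scenec.png

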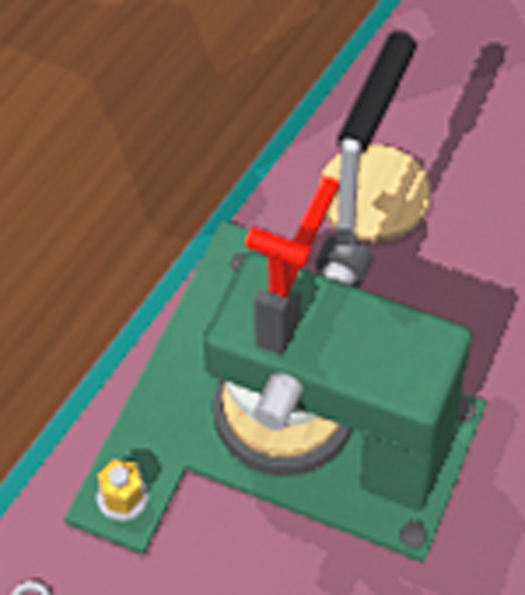

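```bash
cat > h.py <<'E'
import numpy as np,cv2
from rig import env
CAM={}
def setcam(n,d=None):
    d=d or env.get_image(n); CAM[n]=(np.array(d["intrinsics"]),np.array(d["world_from_camera"])); return d["image"]
def ray(n,uv):
    K,T=CAM[n]; u,v=uv
    d=np.array([(u-K[0,2])/K[0,0],-(v-K[1,2])/K[1,1],-1.]); return T[:3,3],T[:3,:3]@d
def onz(n,uv,z):
    o,d=ray(n,uv); return o+d*(z-o[2])/d[2]
def proj(n,p):
    K,T=CAM[n]; c=T[:3,:3].T@(np.asarray(p,float)-T[:3,3]); return np.array([K[0,0]*c[0]/-c[2]+K[0,2], K[1,1]*c[1]/c[2]+K[1,2]])
def tri(a,b):
    (o1,d1),(o2,d2)=ray(*a),ray(*b)
    A=np.stack([d1,-d2],1); t=np.linalg.lstsq(A,o2-o1,rcond=None)[0]
    p,q=o1+t[0]*d1,o2+t[1]*d2; return (p+q)/2,np.linalg.norm(p-q)
def fit(P,W):
    P=np.array(P)[:,:2];W=np.array(W)[:,:2]; pc,wc=P.mean(0),W.mean(0)
    U,S,V=np.linalg.svd((P-pc).T@(W-wc)); R=(V.T@U.T); return R,wc-R@pc,(P@R.T+wc-R@pc-W)
E
python3 - <<'E'
from h import *
np.set_printoptions(precision=4,suppress=True)
T=dict(s=5,o=(270,160)); 
top=[((172,533),(-145,155)),((625,468),(-145,-155)),((610,370),(-75,-155)),((155,437),(-75,155)),((232,128),(130,75))]
sc=[((222,222),(-145,155)),((68,520),(-145,-155)),((143,552),(-75,-155)),((187,468),(-75,-75)),((422,560),(130,-75)),((485,400),(130,75))]
PP=[];WW=[]
for n,l,s,o in(("top",top,5,(270,160)),("scene",sc,3.5,(250,190))):
    setcam(n);P=[];W=[]
    for (u,v),p in l:
        uv=((u+.5)/s-.5+o[0],(v+.5)/s-.5+o[1]); W.append(onz(n,uv,.01));P.append(np.array(p)/1000)
    R,t,r=fit(P,W);print(n,t,np.degrees(np.arctan2(R[1,0],R[0,0])));print(r*1000)
    PP+=P;WW+=W
R,t,r=fit(PP,WW);print(R,t,np.degrees(np.arctan2(R[1,0],R[0,0])))
E
```

```text
top [ 0.604  -0.0943] 8.971569017355929
[[-2.0134  0.4824]
 [-1.4481 -1.0106]
 [ 0.7144  0.7727]
 [ 2.1774 -1.2245]
 [ 0.5698  0.9799]]
scene [ 0.6023 -0.095 ] 9.390585238258364
[[-0.9554  0.204 ]
 [-2.6493 -2.1103]
 [ 0.7489 -0.2096]
 [-1.3987  0.5356]
 [ 2.2097  1.8228]
 [ 2.0448 -0.2424]]
[[ 0.9873 -0.1587]
 [ 0.1587  0.9873]] [ 0.6032 -0.0947] 9.129670265596246
```

>>> {"op": "apply_moves", "data": {
  "plan": [
    {"tx":15,"ty":-40,"tz":0,"jaw":1},
    {"tx":30,"ty":-80,"tz":0,"jaw":1},
    {"tx":45,"ty":-120,"tz":0,"jaw":1},
    {"tx":60,"ty":-160,"tz":0,"jaw":1},
    {"tx":75,"ty":-200,"tz":0,"jaw":1},
    {"tx":90,"ty":-240,"tz":0,"jaw":1},
    {"tx":105,"ty":-280,"tz":0,"jaw":1},
    {"tx":120,"ty":-320,"tz":0,"jaw":1},
    {"tx":135,"ty":-360,"tz":0,"jaw":1},
    {"tx":150,"ty":-400,"tz":0,"jaw":1},
    {"tx":165,"ty":-440,"tz":0,"jaw":1},
    {"tx":180,"ty":-480,"tz":0,"jaw":1}
  ]
}}

```text
validation failed for argument at $.pl...
```

>>> {"op": "apply_moves", "data": {
  "plan": [
    {"tx":15,"ty":-40,"tz":0},
    {"tx":30,"ty":-80,"tz":-10},
    {"tx":45,"ty":-120,"tz":-20},
    {"tx":60,"ty":-160,"tz":-30},
    {"tx":75,"ty":-200,"tz":-40},
    {"tx":90,"ty":-240,"tz":-50},
    {"tx":90,"ty":-240,"tz":-50}
  ]
}}

```text
validation failed for argument at $.pl...
```

Run:
```python
from h import *
im=setcam("wrist");cv2.imwrite("pics/w1.png",im[:,:,::-1])
R=np.array([[.9873,-.1587],[.1587,.9873]])
n=np.r_[np.array([.6032,-.0947])+R@[-.11,-.12],.043]
print(n,proj("wrist",n)); o=env.observe();print(o["position"],o["tool_rot"].round(3),o["q"].round(1),o["time_s"])
```

```text
[ 0.513641 -0.230633  0.043   ] [-16.43399924 567.34201098]
[0.24304412 0.49328641 0.21093262] [[-0.897  0.442 -0.   ]
 [ 0.442  0.897 -0.   ]
 [ 0.    -0.    -1.   ]] [ 51.4  21.8  74.3  -0.   83.9 -12.3] 0.3
```

View pics/w1.png

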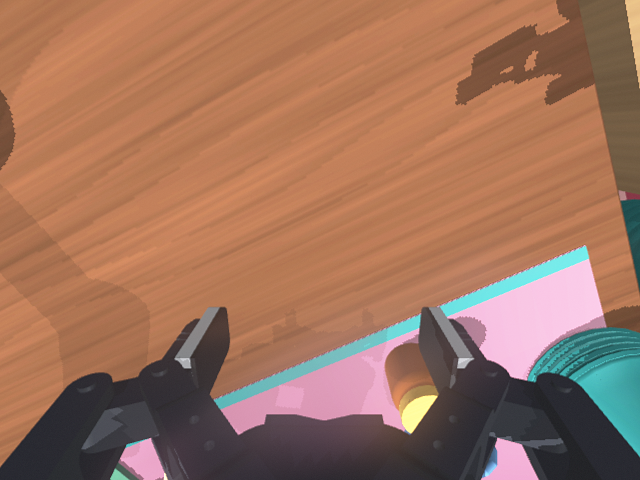

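>>> {"op": "apply_moves", "data": {
  "plan": [
    {"tx":15,"ty":-40,"tz":0,"rx":0,"ry":0,"rz":0,"jaw":1}
  ]
}}

```text
time_s: 0.4
position: [0.2573, 0.455, 0.2104]
tool_rot: [[-0.899, 0.439, -0.001], [0.439, 0.899, 0.0], [0.001, 0.0, -1.0]]
ft_force: [0.6, 0.4, 0.0]
grip_width: 0.0856
```

All keys are required. Continuing toward the nut.

>>> {"op": "apply_moves", "data": {
  "plan": [
    {"tx":15,"ty":-40,"tz":0,"rx":0,"ry":0,"rz":0,"jaw":1},
    {"tx":30,"ty":-80,"tz":0,"rx":0,"ry":0,"rz":0,"jaw":1},
    {"tx":45,"ty":-120,"tz":0,"rx":0,"ry":0,"rz":0,"jaw":1},
    {"tx":60,"ty":-160,"tz":0,"rx":0,"ry":0,"rz":0,"jaw":1},
    {"tx":75,"ty":-200,"tz":0,"rx":0,"ry":0,"rz":0,"jaw":1},
    {"tx":90,"ty":-240,"tz":0,"rx":0,"ry":0,"rz":0,"jaw":1},
    {"tx":105,"ty":-280,"tz":0,"rx":0,"ry":0,"rz":0,"jaw":1},
    {"tx":120,"ty":-320,"tz":0,"rx":0,"ry":0,"rz":0,"jaw":1},
    {"tx":135,"ty":-360,"tz":0,"rx":0,"ry":0,"rz":0,"jaw":1},
    {"tx":150,"ty":-400,"tz":0,"rx":0,"ry":0,"rz":0,"jaw":1},
    {"tx":165,"ty":-440,"tz":0,"rx":0,"ry":0,"rz":0,"jaw":1}
  ]
}}

```text
time_s: 1.5
position: [0.4226, 0.0132, 0.2105]
tool_rot: [[-0.899, 0.439, -0.0], [0.439, 0.899, 0.0], [0.0, 0.0, -1.0]]
ft_force: [0.8, 0.2, -0.9]
grip_width: 0.0858
```

>>> {"op": "apply_moves", "data": {
  "plan": [
    {"tx":15,"ty":-40,"tz":0,"rx":0,"ry":0,"rz":0,"jaw":1},
    {"tx":30,"ty":-80,"tz":-10,"rx":0,"ry":0,"rz":0,"jaw":1},
    {"tx":45,"ty":-120,"tz":-20,"rx":0,"ry":0,"rz":0,"jaw":1},
    {"tx":60,"ty":-160,"tz":-30,"rx":0,"ry":0,"rz":0,"jaw":1},
    {"tx":75,"ty":-200,"tz":-40,"rx":0,"ry":0,"rz":0,"jaw":1},
    {"tx":90,"ty":-240,"tz":-50,"rx":0,"ry":0,"rz":0,"jaw":1},
    {"tx":90,"ty":-240,"tz":-50,"rx":0,"ry":0,"rz":0,"jaw":1}
  ]
}}

```text
time_s: 2.2
position: [0.5131, -0.2309, 0.1584]
tool_rot: [[-0.897, 0.442, -0.002], [0.442, 0.897, 0.001], [0.002, 0.0, -1.0]]
ft_force: [0.0, -0.3, 0.8]
grip_width: 0.0851
```

Run:
```python
from h import *
im=setcam("wrist");cv2.imwrite("pics/w2.png",im[:,:,::-1])
R=np.array([[.9873,-.1587],[.1587,.9873]])
n=np.r_[np.array([.6032,-.0947])+R@[-.11,-.12],.043]
print(n,proj("wrist",n)); o=env.observe();print(o["position"],o["tool_rot"].round(3),o["q"].round(1),o["time_s"])
```

```text
[ 0.513641 -0.230633  0.043   ] [324.76706027 231.05053722]
[ 0.51257883 -0.22855683  0.1591641 ] [[-0.897  0.441 -0.002]
 [ 0.441  0.897  0.002]
 [ 0.002  0.001 -1.   ]] [-36.1  25.4  77.5   0.   77.3 -99.9] 2.25
```

View pics/w2.png

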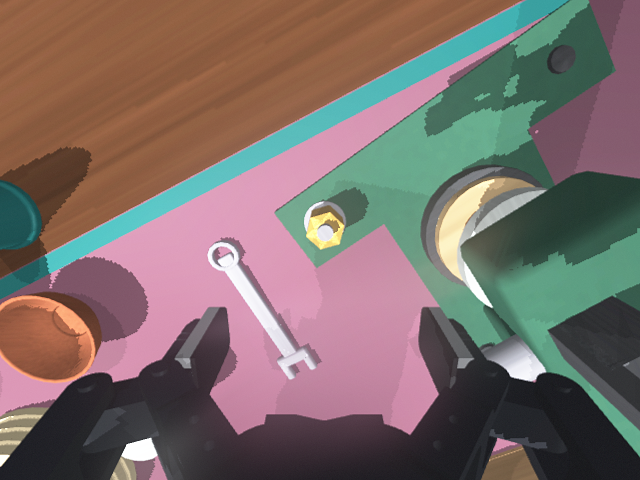

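Run:
```python
from h import *
a=cv2.imread("pics/w2.png")[195:260,290:360];cv2.imwrite("pics/w2c.png",cv2.resize(a,None,fx=9,fy=9,interpolation=cv2.INTER_CUBIC))
```

```text
(no output)
```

View pics/w2c.png

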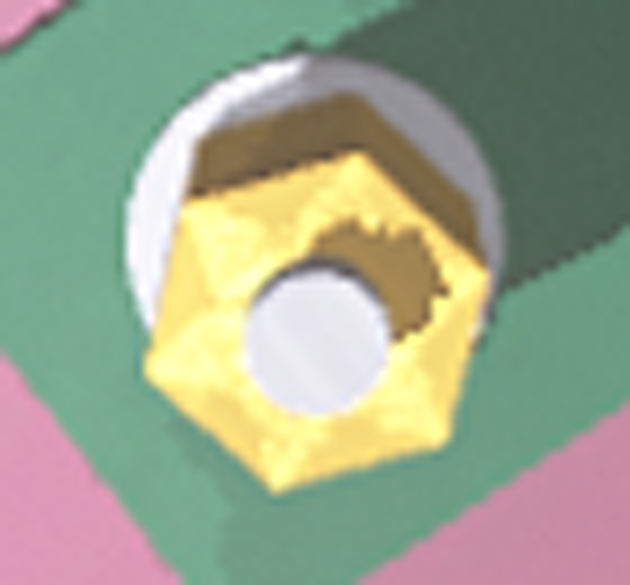

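Run:
```python
from h import *
setcam("wrist")
V=[(358,152),(488,268),(447,440),(278,490),(147,365),(183,205)]
W=np.array([onz("wrist",((u+.5)/9-.5+290,(v+.5)/9-.5+195),.043) for u,v in V])
c=W.mean(0);print(c)
d=W-c;a=np.degrees(np.arctan2(d[:,1],d[:,0]));print(a.round(1),np.hypot(d[:,0],d[:,1]))
z=np.exp(6j*np.radians(a)).mean();va=np.degrees(np.angle(z))/6
print("vertex angle mod60",va,"flat normals",(va+30)%60)
o=env.observe();print(np.degrees(np.arctan2(o["tool_rot"][1,1],o["tool_rot"][0,1])), (c-o["position"])*1000)
```

```text
[ 0.51271291 -0.22804702  0.043     ]
[ 140.8   81.9   20.5  -38.6 -101.3 -158.3] [0.01722827 0.01731746 0.01758787 0.0177025  0.01708703 0.01728172]
vertex angle mod60 20.84320391642466 flat normals 50.843203916424656
63.899906950637586 [   0.29058065   -0.88892061 -116.90606858]
```

>>> {"op": "apply_moves", "data": {
  "plan": [
    {"tx":0,"ty":-1,"tz":-25,"rx":0,"ry":0,"rz":-0.114,"jaw":1},
    {"tx":0,"ty":-1,"tz":-50,"rx":0,"ry":0,"rz":-0.228,"jaw":1},
    {"tx":0,"ty":-1,"tz":-80,"rx":0,"ry":0,"rz":-0.228,"jaw":1},
    {"tx":0,"ty":-1,"tz":-110,"rx":0,"ry":0,"rz":-0.228,"jaw":1},
    {"tx":0,"ty":-1,"tz":-130,"rx":0,"ry":0,"rz":-0.228,"jaw":1},
    {"tx":0,"ty":-1,"tz":-139,"rx":0,"ry":0,"rz":-0.228,"jaw":1},
    {"tx":0,"ty":-1,"tz":-139,"rx":0,"ry":0,"rz":-0.228,"jaw":1}
  ]
}}

```text
time_s: 3.0
position: [0.5122, -0.2272, 0.0208]
tool_rot: [[-0.776, 0.631, -0.002], [0.631, 0.776, 0.002], [0.003, 0.001, -1.0]]
ft_force: [-0.9, -0.5, -0.0]
grip_width: 0.0856
```

Run:
```python
from h import *
im=setcam("wrist");cv2.imwrite("pics/w3.png",im[:,:,::-1])
print(env.observe()["position"],env.observe()["ft_force"])
```

```text
[ 0.51266165 -0.22770102  0.02163906] [-0.90756339  0.48577013 -0.31034209]
```

View pics/w3.png

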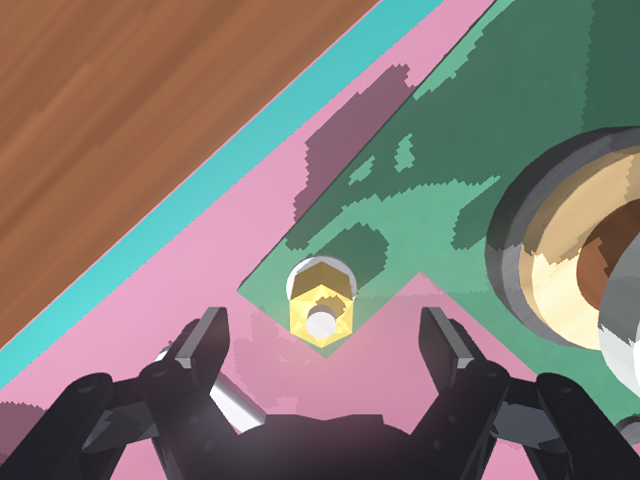

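>>> {"op": "apply_moves", "data": {
  "grip_force": 60,
  "plan": [
    {"tx":0,"ty":0,"tz":-3,"rx":0,"ry":0,"rz":0,"jaw":-1},
    {"tx":0,"ty":0,"tz":-3,"rx":0,"ry":0,"rz":0,"jaw":-1},
    {"tx":0,"ty":0,"tz":-3,"rx":0,"ry":0,"rz":0,"jaw":-1},
    {"tx":0,"ty":0,"tz":-3,"rx":0,"ry":0,"rz":0,"jaw":-1},
    {"tx":0,"ty":0,"tz":-3,"rx":0,"ry":0,"rz":0,"jaw":-1},
    {"tx":0,"ty":0,"tz":-3,"rx":0,"ry":0,"rz":0,"jaw":-1},
    {"tx":0,"ty":0,"tz":-3,"rx":0,"ry":0,"rz":0,"jaw":-1},
    {"tx":0,"ty":0,"tz":-3,"rx":0,"ry":0,"rz":0,"jaw":-1}
  ]
}}

```text
time_s: 3.85
position: [0.5122, -0.2288, 0.0197]
tool_rot: [[-0.776, 0.631, -0.001], [0.631, 0.776, -0.001], [0.0, -0.001, -1.0]]
ft_force: [-5.7, -4.1, 7.9]
grip_width: 0.0272
```

Run:
```python
from h import *
im=setcam("wrist");cv2.imwrite("pics/w4.png",im[:,:,::-1])
o=env.observe();print(o)
```

```text
{'time_s': 3.9, 'q': array([-3.61325058e+01,  3.47797515e+01,  8.73680905e+01, -6.87795127e-02,
        5.78646461e+01, -8.69732125e+01]), 'qvel': array([ 0.08532208,  0.0222633 ,  0.02806825, -0.14393773, -0.04128866,
       -0.03590547]), 'joint_efforts': array([  3.29116747, -45.63253284, -16.18451893,   1.41427092,
        -0.75981343,  -0.05356831]), 'position': array([ 0.51213449, -0.22876682,  0.01967717]), 'tool_rot': array([[-7.75796396e-01,  6.30982845e-01, -7.75166978e-04],
       [ 6.30983300e-01,  7.75796104e-01, -6.92665151e-04],
       [ 1.64311694e-04, -1.02648455e-03, -9.99999460e-01]]), 'ft_force': array([-5.77986416, -3.83144435,  8.16240189]), 'wrist_torque': array([-0.64117568,  1.08175929, -0.05423365]), 'grip_width': 0.026963414381638438}
```

View pics/w4.png

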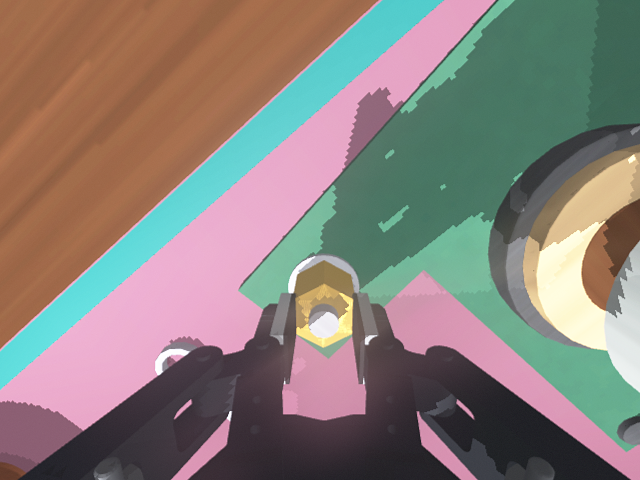

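>>> {"op": "apply_moves", "data": {
  "plan": [
    {"tx":0,"ty":0,"tz":0,"rx":0,"ry":0,"rz":-0.1,"jaw":-1},
    {"tx":0,"ty":0,"tz":0,"rx":0,"ry":0,"rz":-0.2,"jaw":-1},
    {"tx":0,"ty":0,"tz":0,"rx":0,"ry":0,"rz":-0.3,"jaw":-1},
    {"tx":0,"ty":0,"tz":0,"rx":0,"ry":0,"rz":-0.4,"jaw":-1},
    {"tx":0,"ty":0,"tz":0,"rx":0,"ry":0,"rz":-0.5,"jaw":-1}
  ]
}}

```text
time_s: 4.4
position: [0.5128, -0.2283, 0.0199]
tool_rot: [[-0.375, 0.927, 0.0], [0.927, 0.375, 0.0], [0.0, 0.001, -1.0]]
ft_force: [4.0, 3.4, -1.7]
grip_width: 0.0268
```

Run:
```python
from h import *
im=setcam("wrist");cv2.imwrite("pics/w5.png",im[150:,:,::-1])
o=env.observe();print(o["position"],o["ft_force"],o["wrist_torque"],o["grip_width"],o["q"],np.degrees(np.arctan2(o["tool_rot"][1,1],o["tool_rot"][0,1])))
```

```text
[ 0.51277316 -0.22832839  0.01986276] [ 3.10935586  3.70450102 -0.37833134] [ 0.52285006 -0.63537567  0.01837748] 0.027118006459711467 [-3.61004935e+01  3.47794607e+01  8.73248401e+01  3.45356710e-02
  5.78839725e+01 -5.78401429e+01] 21.721290455962592
```

View pics/w5.png

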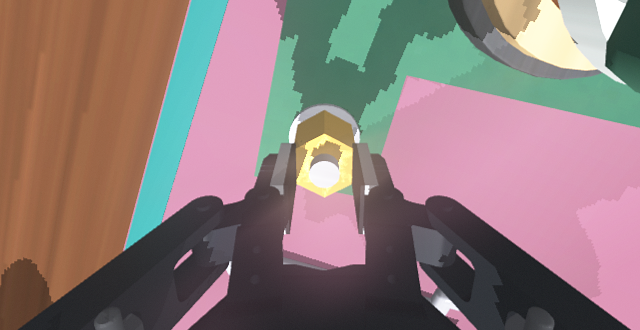

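>>> {"op": "apply_moves", "data": {
  "plan": [
    {"tx":0,"ty":0,"tz":0,"rx":0,"ry":0,"rz":-0.1,"jaw":-1},
    {"tx":0,"ty":0,"tz":0,"rx":0,"ry":0,"rz":-0.2,"jaw":-1},
    {"tx":0,"ty":0,"tz":0,"rx":0,"ry":0,"rz":-0.3,"jaw":-1}
  ]
}}

```text
time_s: 4.75
position: [0.513, -0.2265, 0.0199]
tool_rot: [[-0.079, 0.997, 0.001], [0.997, 0.079, 0.003], [0.003, 0.001, -1.0]]
ft_force: [5.6, 10.9, 1.2]
grip_width: 0.0265
```

Run:
```python
from h import *
o=env.observe();print(o["position"],o["ft_force"],o["wrist_torque"],o["joint_efforts"],o["grip_width"],np.degrees(np.arctan2(o["tool_rot"][1,1],o["tool_rot"][0,1])))
```

```text
[ 0.51298314 -0.22645236  0.01985626] [ 5.5742724  10.92209457  1.19919466] [ 1.97041083 -1.00428688  1.53193313] [ -8.62246603 -49.47122097 -17.60317147  -1.92531019  -0.57362851
   0.15005294] 0.026500148820565672 4.502452430057359
```

>>> {"op": "apply_moves", "data": {
  "plan": [
    {"tx":0,"ty":0,"tz":0,"rx":0,"ry":0,"rz":-0.08,"jaw":-1},
    {"tx":0,"ty":0,"tz":0,"rx":0,"ry":0,"rz":-0.16,"jaw":-1}
  ]
}}

```text
time_s: 4.95
position: [0.5136, -0.224, 0.0198]
tool_rot: [[0.081, 0.997, 0.002], [0.997, -0.081, 0.007], [0.007, 0.001, -1.0]]
ft_force: [10.9, 23.8, 1.8]
grip_width: 0.0264
```

Run:
```python
from h import *
im=setcam("wrist");cv2.imwrite("pics/w6.png",im[150:,:,::-1])
o=env.observe();print(o["position"],o["ft_force"],o["wrist_torque"],o["joint_efforts"],o["grip_width"],np.degrees(np.arctan2(o["tool_rot"][1,1],o["tool_rot"][0,1])))
```

```text
[ 0.5137369  -0.22323724  0.01978745] [ 7.64962832 17.01575952 -0.86578784] [ 2.83042824 -1.38084025  0.04221949] [-10.91211677 -49.3903935  -18.36409271  -4.05914202  -0.93435757
  -0.17312806] 0.02671809698006731 -4.950949373069424
```

View pics/w6.png

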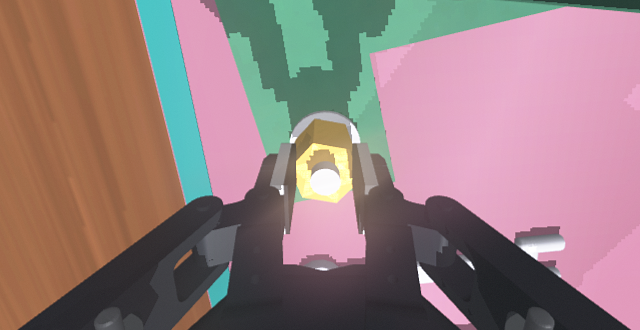

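>>> {"op": "apply_moves", "data": {
  "plan": [
    {"tx":0,"ty":-2,"tz":0,"rx":0,"ry":0,"rz":0,"jaw":1},
    {"tx":0,"ty":-2,"tz":0,"rx":0,"ry":0,"rz":0,"jaw":1},
    {"tx":0,"ty":-2,"tz":0,"rx":0,"ry":0,"rz":0,"jaw":1},
    {"tx":0,"ty":-2,"tz":0,"rx":0,"ry":0,"rz":0,"jaw":1},
    {"tx":0,"ty":-5,"tz":20,"rx":0,"ry":0,"rz":0,"jaw":1},
    {"tx":0,"ty":-5,"tz":60,"rx":0,"ry":0,"rz":0,"jaw":1},
    {"tx":0,"ty":-5,"tz":60,"rx":0,"ry":0,"rz":0,"jaw":1}
  ]
}}

```text
time_s: 5.7
position: [0.5156, -0.2299, 0.0842]
tool_rot: [[0.086, 0.996, 0.009], [0.996, -0.086, 0.003], [0.004, 0.009, -1.0]]
ft_force: [0.6, -0.3, -0.3]
grip_width: 0.0857
```

Run:
```python
from h import *
im=setcam("wrist")
R=np.array([[.9873,-.1587],[.1587,.9873]])
p=proj("wrist",[.513,-.229,.043]);print(p);u,v=(int(p[0])-35,int(p[1])-32);print(u,v)
a=im[v:v+65,u:u+70,::-1];cv2.imwrite("pics/w7c.png",cv2.resize(a,None,fx=9,fy=9,interpolation=cv2.INTER_CUBIC))
o=env.observe();print(o["position"],o["ft_force"],o["grip_width"])
```

```text
[319.34756039 260.91039102]
284 228
[ 0.51466974 -0.22922184  0.08201434] [-1.26357878 -0.4053376   0.1535403 ] 0.08577534270391002
```

View pics/w7c.png

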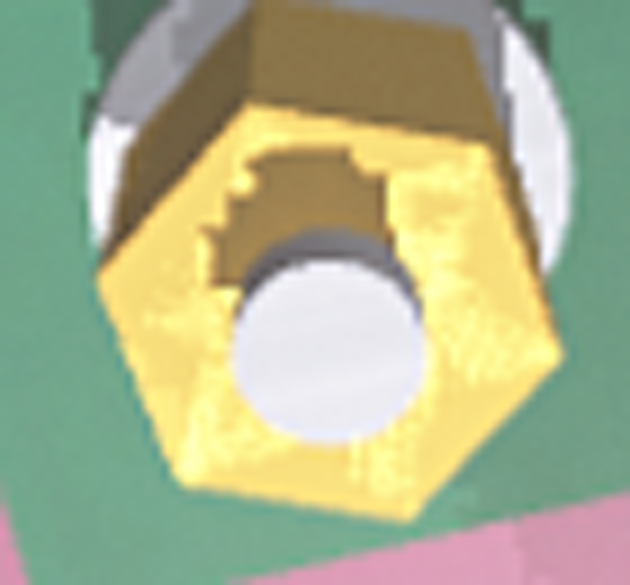

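Run:
```python
from h import *
setcam("wrist")
V=[(250,103),(493,145),(562,355),(408,520),(180,488),(100,270)]
W=np.array([onz("wrist",((u+.5)/9-.5+284,(v+.5)/9-.5+228),.043) for u,v in V])
c=W.mean(0);print(c)
d=W-c;a=np.degrees(np.arctan2(d[:,1],d[:,0]));print(a.round(1),np.hypot(d[:,0],d[:,1]))
z=np.exp(6j*np.radians(a)).mean();va=np.degrees(np.angle(z))/6
print("flat normals",(va+30)%60)
o=env.observe();print(np.degrees(np.arctan2(o["tool_rot"][1,1],o["tool_rot"][0,1])), (c-o["position"])*1000)
```

```text
[ 0.51262658 -0.22863875  0.043     ]
[ 104.7   43.8  -15.3  -76.  -134.6  162.9] [0.01717038 0.01733296 0.01695599 0.0171227  0.01761508 0.01706086]
flat normals 14.247485743246635
-4.948215599398615 [-1.24256664e+00 -3.20417459e-02 -3.74328494e+01]
```

Run:
```python
from h import *
setcam("top");setcam("scene")
np.set_printoptions(precision=4,suppress=True)
f=lambda u,v,s,o:((u+.5)/s-.5+o[0],(v+.5)/s-.5+o[1])
T=lambda u,v:("top",f(u,v,5,(270,160)));S=lambda u,v:("scene",f(u,v,3.5,(250,190)))
R=np.array([[.9873,-.1587],[.1587,.9873]]);t=np.array([.6032,-.0947])
for n,a,b in(("bar",T(432,218),S(277,248)),("leg end",T(250,265),S(333,183)),("hfree",T(80,230),S(402,40)),("hroot",T(264,206),S(350,140))):
    p,e=tri(a,b);print(n,p,e,"press",np.r_[R.T@(p[:2]-t),p[2]])
for p in([-.018,-.015,.285],[0,.125,.3],[-.142,.125,.197]): print(p,np.r_[t+R@p[:2],p[2]])
```

```text
bar [ 0.5885 -0.1163  0.287 ] 0.002500463521783747 press [-0.0179 -0.019   0.287 ]
leg end [ 0.5733 -0.0146  0.2309] 0.0015251025056025164 press [-0.0168  0.0839  0.2309]
hfree [0.5752 0.079  0.3024] 0.003330636324105234 press [-0.0001  0.176   0.3024]
hroot [ 0.5899 -0.022   0.3044] 0.002331814601847176 press [-0.0016  0.0739  0.3044]
[-0.018, -0.015, 0.285] [ 0.5878 -0.1124  0.285 ]
[0, 0.125, 0.3] [0.5834 0.0287 0.3   ]
[-0.142, 0.125, 0.197] [0.4432 0.0062 0.197 ]
```

>>> {"op": "apply_moves", "data": {
  "grip_force": 40,
  "plan": [
    {"tx":0,"ty":0,"tz":45,"rx":0,"ry":0,"rz":0.08,"jaw":-1},
    {"tx":0,"ty":0,"tz":90,"rx":0,"ry":0,"rz":0.16,"jaw":-1},
    {"tx":0,"ty":0,"tz":135,"rx":0,"ry":0,"rz":0.246,"jaw":-1},
    {"tx":0,"ty":0,"tz":180,"rx":0,"ry":0,"rz":0.246,"jaw":-1},
    {"tx":0,"ty":0,"tz":225,"rx":0,"ry":0,"rz":0.246,"jaw":-1},
    {"tx":0,"ty":0,"tz":270,"rx":0,"ry":0,"rz":0.246,"jaw":-1},
    {"tx":15,"ty":38,"tz":278,"rx":0,"ry":0,"rz":0.246,"jaw":-1},
    {"tx":32,"ty":76,"tz":278,"rx":0,"ry":0,"rz":0.246,"jaw":-1},
    {"tx":50,"ty":115,"tz":278,"rx":0,"ry":0,"rz":0.246,"jaw":-1},
    {"tx":67,"ty":153,"tz":278,"rx":0,"ry":0,"rz":0.246,"jaw":-1},
    {"tx":67,"ty":153,"tz":278,"rx":0,"ry":0,"rz":0.246,"jaw":-1}
  ]
}}

```text
time_s: 7.0
position: [0.5815, -0.0711, 0.3554]
tool_rot: [[-0.164, 0.986, -0.003], [0.986, 0.164, 0.011], [0.011, -0.002, -1.0]]
ft_force: [0.3, 0.0, -0.7]
grip_width: 0.0002
```

Run:
```python
from h import *
im=setcam("scene");cv2.imwrite("pics/s8.png",im[100:400,200:500,::-1].repeat(2,0).repeat(2,1))
im=setcam("wrist");cv2.imwrite("pics/w8.png",im[:,:,::-1])
o=env.observe();print(o["position"],o["tool_rot"].round(3),o["grip_width"],o["q"])
```

```text
[ 0.5804617  -0.07452512  0.35566745] [[-0.161  0.987 -0.003]
 [ 0.987  0.161  0.01 ]
 [ 0.01  -0.002 -1.   ]] -6.901896342677938e-05 [-19.12168111  22.91604365  49.38209783   0.48437324 108.07232955
 -28.21133683]
```

View pics/s8.png

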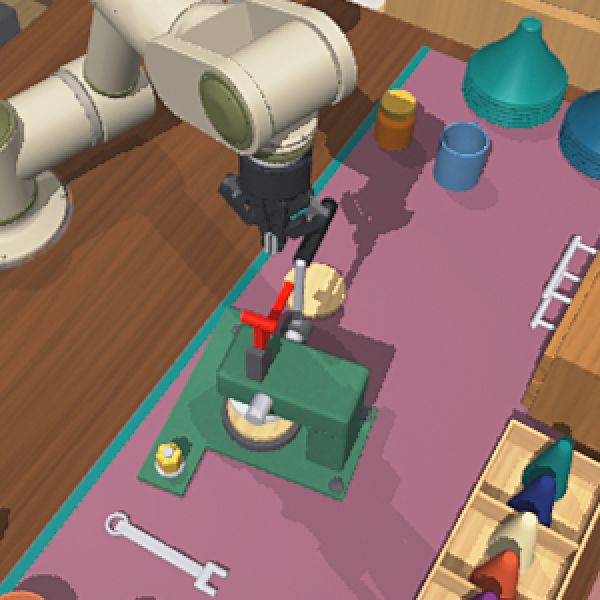

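View pics/w8.png

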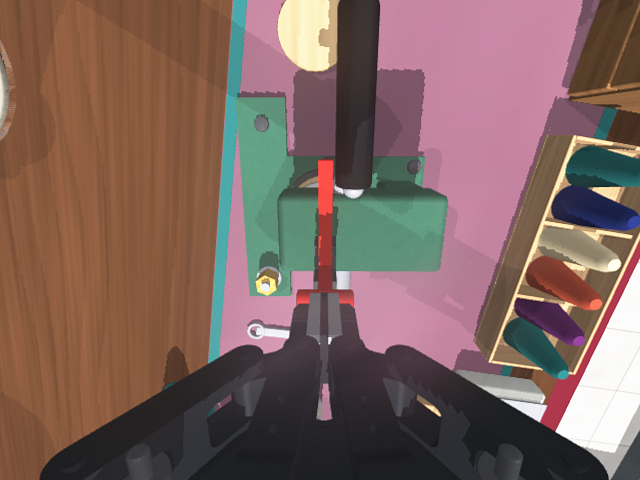

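>>> {"op": "apply_moves", "data": {
  "plan": [
    {"tx":0,"ty":0,"tz":-30,"rx":0,"ry":0,"rz":0,"jaw":-1},
    {"tx":0,"ty":0,"tz":-60,"rx":0,"ry":0,"rz":0,"jaw":-1},
    {"tx":0,"ty":0,"tz":-82,"rx":0,"ry":0,"rz":0,"jaw":-1},
    {"tx":2,"ty":-10,"tz":-82,"rx":0,"ry":0,"rz":0,"jaw":-1},
    {"tx":3,"ty":-20,"tz":-82,"rx":0,"ry":0,"rz":0,"jaw":-1},
    {"tx":5,"ty":-30,"tz":-82,"rx":0,"ry":0,"rz":0,"jaw":-1},
    {"tx":7,"ty":-41,"tz":-82,"rx":0,"ry":0,"rz":0,"jaw":-1},
    {"tx":8,"ty":-50,"tz":-87,"rx":0,"ry":0,"rz":0,"jaw":-1},
    {"tx":9,"ty":-59,"tz":-92,"rx":0,"ry":0,"rz":0,"jaw":-1}
  ]
}}

```text
time_s: 8.0
position: [0.5913, -0.1365, 0.2694]
tool_rot: [[-0.159, 0.987, 0.008], [0.987, 0.159, 0.003], [0.001, 0.008, -1.0]]
ft_force: [-1.3, -7.6, 33.3]
grip_width: -0.0005
```

Run:
```python
from h import *
im=setcam("scene");cv2.imwrite("pics/s9.png",im[150:350,230:430,::-1].repeat(3,0).repeat(3,1))
o=env.observe();print(o["position"],o["ft_force"],o["wrist_torque"])
```

```text
[ 0.59150722 -0.13815512  0.26900702] [-0.46939719 -8.28601256 26.26344684] [-1.18489638  0.02735557 -0.00176415]
```

View pics/s9.png

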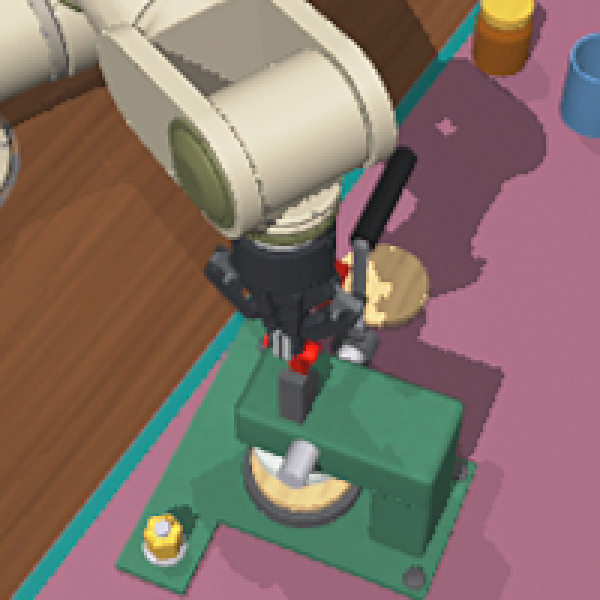

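Run:
```python
from h import *
im=setcam("scene")[225:300,290:370,::-1];cv2.imwrite("pics/s10.png",cv2.resize(im,None,fx=8,fy=8,interpolation=cv2.INTER_CUBIC))
w=setcam("wrist");cv2.imwrite("pics/w10.png",w[:,:,::-1])
R=np.array([[.9873,-.1587],[.1587,.9873]]);t=np.array([.6032,-.0947])
o=env.observe();p=o["position"];print(R.T@(p[:2]-t),p[2],o["ft_force"],o["wrist_torque"])
for th in (.4,.6,.8,1.,1.2):
    c=np.cos(th);s=np.sin(th)
    for n,(x,y,z) in dict(back=(.004,-.015-.06*s,.225+.06*c),front=(-.04,-.015-.06*s,.225+.06*c),leg=(-.018,-.015+.1*c,.225+.1*s)).items():
        print(th,n,(proj("scene",np.r_[t+R@[x,y],z])-[290,225])*8)
```

```text
[-0.01845921 -0.04030711] 0.26935100333745704 [ 0.46430598 -8.07690469 24.88828418] [-1.21226625  0.03972635 -0.01149845]
0.4 back [357.0973263  369.92922327]
0.4 front [221.16394292 321.27767039]
0.4 leg [431.87303887  89.19955476]
0.6 back [343.35117019 408.00984851]
0.6 front [207.43770245 358.97060181]
0.6 leg [421.8125545   78.91259011]
0.8 back [331.32533702 445.9632307 ]
0.8 front [195.68918982 396.63620106]
0.8 leg [407.25827655  80.59020456]
1.0 back [321.56319161 482.05511212]
1.0 front [186.44759134 432.5550082 ]
1.0 leg [388.60260734  94.74589002]
1.2 back [314.48556776 514.66810726]
1.2 front [180.1076196 465.1180189]
1.2 leg [366.47136985 121.34804587]
```

View pics/s10.png

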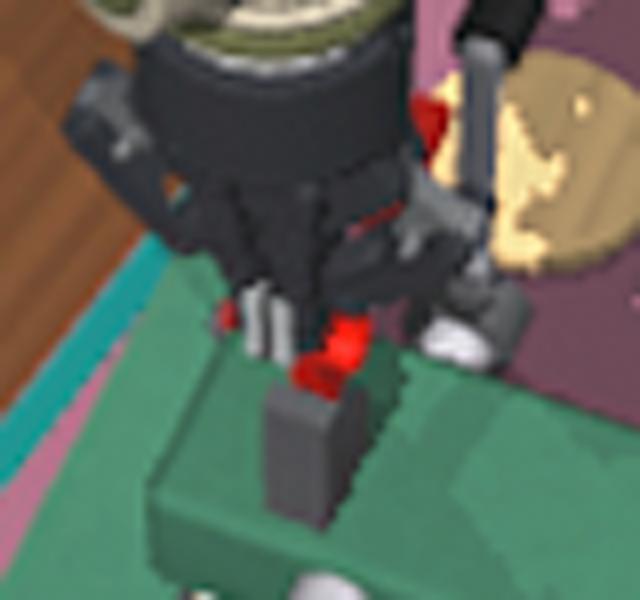

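View pics/w10.png

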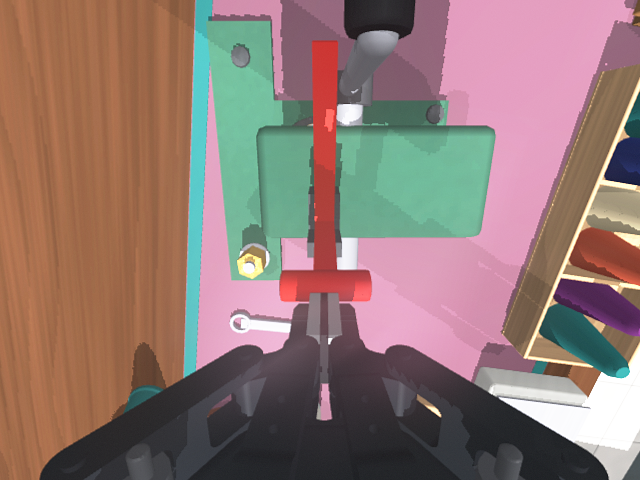

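Run:
```python
from h import *
setcam("scene");setcam("wrist")
R=np.array([[.9873,-.1587],[.1587,.9873]]);t=np.array([.6032,-.0947])
p,e=tri(("wrist",(370,286)),("scene",(290+355/8,225+340/8)));print(R.T@(p[:2]-t),p[2],e)
p,e=tri(("wrist",(281,286)),("scene",(290+227/8,225+316/8)));print(R.T@(p[:2]-t),p[2],e)
for y in(-.035,-.025,-.015):
  for z in(.27,.285): print(y,z,proj("wrist",np.r_[t+R@[-.018,y],z]), proj("wrist",np.r_[t+R@[.004,y],z]))
print("tcp",proj("wrist",env.observe()["position"]))
print("leg",[(th,proj("wrist",np.r_[t+R@[-.018,-.015+.1*np.cos(th)],.225+.1*np.sin(th)])) for th in(0,.2,.4,.8)])
```

```text
[ 0.00205694 -0.03089368] 0.2846098571048163 0.0034451874808321503
[-0.0404283 -0.0338863] 0.2766863815393883 0.0005902402489881878
-0.035 0.27 [325.15682354 282.07260918] [366.3692486  281.91630609]
-0.035 0.285 [325.56442379 295.23940134] [370.36001324 295.05374213]
-0.025 0.27 [325.18715212 264.68869261] [367.15202613 264.54903406]
-0.025 0.285 [325.60555746 276.57397058] [371.29153871 276.40741334]
-0.015 0.27 [325.2186101  246.65741657] [367.9639202  246.53576128]
-0.015 0.285 [325.64836168 257.15048671] [372.26084879 257.00475069]
tcp [324.30029105 289.99240627]
leg [(0, array([324.40797269,  46.72193634])), (0.2, array([324.85674284,  41.65135405])), (0.4, array([325.37636519,  45.9073462 ])), (0.8, array([326.50022122,  93.21945436]))]
```

>>> {"op": "apply_moves", "data": {
  "plan": [
    {"tx":0,"ty":0,"tz":25,"rx":0,"ry":0,"rz":0,"jaw":-1},
    {"tx":0,"ty":0,"tz":60,"rx":0,"ry":0,"rz":0,"jaw":-1},
    {"tx":0,"ty":0,"tz":70,"rx":0,"ry":0,"rz":0,"jaw":-1},
    {"tx":-4,"ty":24,"tz":70,"rx":0,"ry":0,"rz":0,"jaw":-1},
    {"tx":-8,"ty":50,"tz":70,"rx":0,"ry":0,"rz":0,"jaw":-1},
    {"tx":-8,"ty":50,"tz":70,"rx":0,"ry":0,"rz":0,"jaw":-1},
    {"tx":-8,"ty":50,"tz":40,"rx":0,"ry":0,"rz":0,"jaw":-1},
    {"tx":-8,"ty":50,"tz":10,"rx":0,"ry":0,"rz":0,"jaw":-1},
    {"tx":-8,"ty":50,"tz":-4,"rx":0,"ry":0,"rz":0,"jaw":-1},
    {"tx":-8,"ty":50,"tz":-4,"rx":0,"ry":0,"rz":0,"jaw":-1},
    {"tx":-8,"ty":50,"tz":-4,"rx":0,"ry":0,"rz":0,"jaw":-1}
  ]
}}

```text
time_s: 9.35
position: [0.5836, -0.0877, 0.2659]
tool_rot: [[-0.158, 0.987, 0.009], [0.987, 0.158, 0.001], [-0.001, 0.009, -1.0]]
ft_force: [-0.2, 0.7, 0.2]
grip_width: 0.0002
```

Run:
```python
from h import *
im=setcam("scene")[225:300,290:370,::-1];cv2.imwrite("pics/s11.png",cv2.resize(im,None,fx=8,fy=8,interpolation=cv2.INTER_CUBIC))
w=setcam("wrist");cv2.imwrite("pics/w11.png",w[:,:,::-1])
R=np.array([[.9873,-.1587],[.1587,.9873]]);t=np.array([.6032,-.0947])
o=env.observe();p=o["position"];print(R.T@(p[:2]-t),p,o["ft_force"],o["wrist_torque"])
print("tcp",proj("wrist",p))
```

```text
[-0.01802166  0.01010292] [ 0.58380285 -0.08758505  0.26658056] [-0.22453763 -0.20221078  0.25130321] [-0.04217387  0.03078915  0.00931639]
tcp [324.37108026 290.18419809]
```

View pics/s11.png

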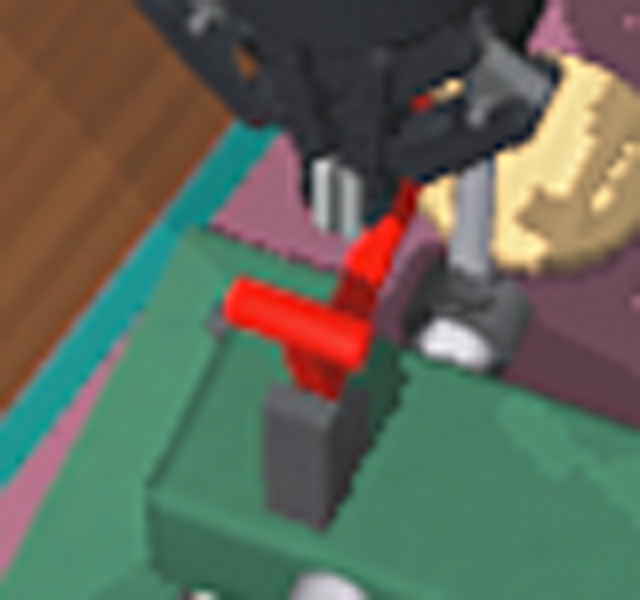

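View pics/w11.png

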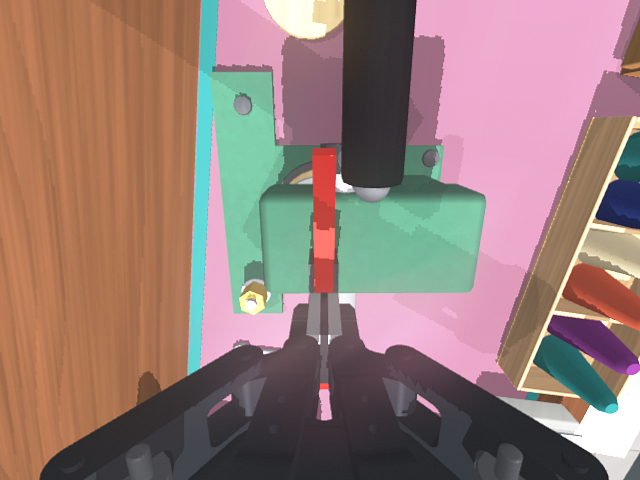

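>>> {"op": "apply_moves", "data": {
  "plan": [
    {"tx":2,"ty":-10,"tz":-1,"rx":0,"ry":0,"rz":0,"jaw":-1},
    {"tx":3,"ty":-20,"tz":-1,"rx":0,"ry":0,"rz":0,"jaw":-1},
    {"tx":5,"ty":-29,"tz":-1,"rx":0,"ry":0,"rz":0,"jaw":-1},
    {"tx":6,"ty":-37,"tz":-2,"rx":0,"ry":0,"rz":0,"jaw":-1},
    {"tx":7,"ty":-45,"tz":-4,"rx":0,"ry":0,"rz":0,"jaw":-1}
  ]
}}

```text
time_s: 9.95
position: [0.591, -0.1334, 0.2626]
tool_rot: [[-0.158, 0.987, 0.011], [0.987, 0.158, 0.0], [-0.001, 0.011, -1.0]]
ft_force: [-0.0, 1.2, 0.1]
grip_width: -0.0001
```

Run:
```python
from h import *
im=setcam("scene")[225:300,290:370,::-1];cv2.imwrite("pics/s12.png",cv2.resize(im,None,fx=8,fy=8,interpolation=cv2.INTER_CUBIC))
R=np.array([[.9873,-.1587],[.1587,.9873]]);t=np.array([.6032,-.0947])
o=env.observe();p=o["position"];print(R.T@(p[:2]-t),p,o["ft_force"],o["wrist_torque"])
```

```text
[-0.01840466 -0.03738171] [ 0.5909609  -0.13452989  0.26195901] [ 1.97794016 -1.12077428  1.71997055] [-0.06327815 -0.11487877  0.00915797]
```

View pics/s12.png

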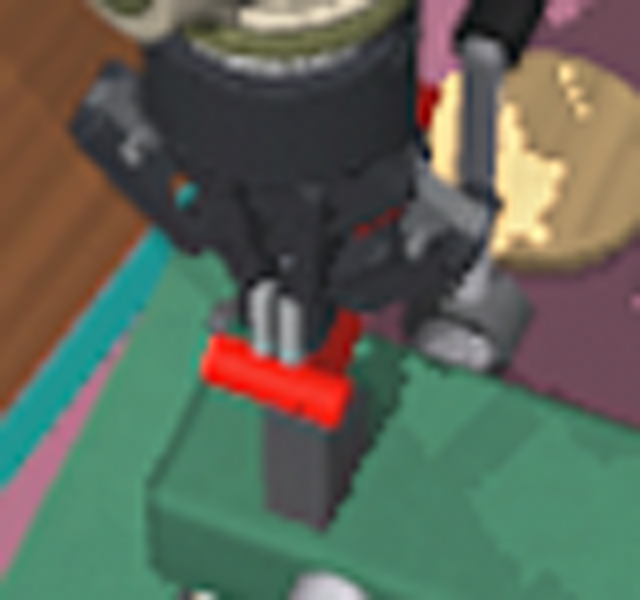

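>>> {"op": "apply_moves", "data": {
  "plan": [
    {"tx":1,"ty":-8,"tz":-3,"rx":0,"ry":0,"rz":0,"jaw":-1},
    {"tx":2,"ty":-15,"tz":-8,"rx":0,"ry":0,"rz":0,"jaw":-1},
    {"tx":3,"ty":-20,"tz":-12,"rx":0,"ry":0,"rz":0,"jaw":-1},
    {"tx":3,"ty":-20,"tz":-12,"rx":0,"ry":0,"rz":0,"jaw":-1}
  ]
}}

```text
time_s: 10.4
position: [0.5938, -0.1553, 0.249]
tool_rot: [[-0.156, 0.988, 0.009], [0.988, 0.156, 0.0], [-0.001, 0.009, -1.0]]
ft_force: [0.0, 0.3, -0.1]
grip_width: -0.0
```

Run:
```python
from h import *
im=setcam("scene")[225:300,290:370,::-1];cv2.imwrite("pics/s13.png",cv2.resize(im,None,fx=8,fy=8,interpolation=cv2.INTER_CUBIC))
R=np.array([[.9873,-.1587],[.1587,.9873]]);t=np.array([.6032,-.0947])
o=env.observe();p=o["position"];print(R.T@(p[:2]-t),p,o["ft_force"],o["wrist_torque"])
```

```text
[-0.01879324 -0.05788284] [ 0.59383095 -0.15483341  0.24940804] [ 0.46420461 -0.1687956   0.62466083] [-0.02511526  0.00047085 -0.02299057]
```

View pics/s13.png

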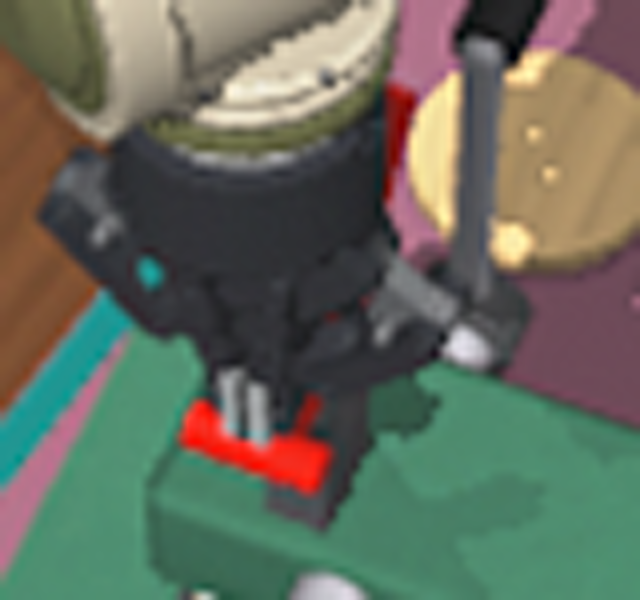

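>>> {"op": "apply_moves", "data": {
  "plan": [
    {"tx":0,"ty":-3,"tz":-3,"rx":0,"ry":0,"rz":0,"jaw":-1},
    {"tx":1,"ty":-6,"tz":-5,"rx":0,"ry":0,"rz":0,"jaw":-1},
    {"tx":1,"ty":-7,"tz":-7,"rx":0,"ry":0,"rz":0,"jaw":-1},
    {"tx":1,"ty":-7,"tz":-7,"rx":0,"ry":0,"rz":0,"jaw":-1}
  ]
}}

```text
time_s: 10.85
position: [0.5948, -0.1621, 0.2422]
tool_rot: [[-0.156, 0.988, 0.009], [0.988, 0.156, 0.0], [-0.001, 0.009, -1.0]]
ft_force: [-0.1, 0.1, -0.4]
grip_width: -0.0001
```

Run:
```python
from h import *
im=setcam("scene")[225:300,290:370,::-1];cv2.imwrite("pics/s14.png",cv2.resize(im,None,fx=8,fy=8,interpolation=cv2.INTER_CUBIC))
R=np.array([[.9873,-.1587],[.1587,.9873]]);t=np.array([.6032,-.0947])
o=env.observe();p=o["position"];print(R.T@(p[:2]-t),p,o["ft_force"],o["wrist_torque"])
```

```text
[-0.0190095  -0.06494892] [ 0.59473887 -0.16184444  0.24223905] [-0.53120814  0.18782666  0.46105185] [-8.70558825e-03  2.22361261e-02 -5.46791879e-05]
```

View pics/s14.png

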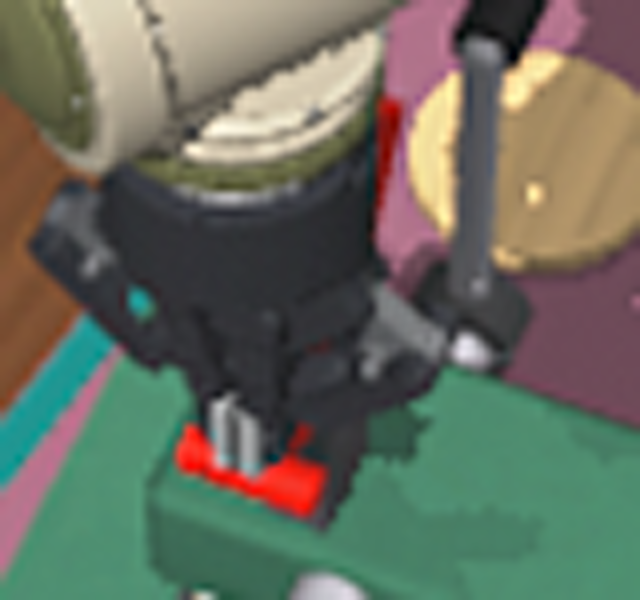

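>>> {"op": "apply_moves", "data": {
  "plan": [
    {"tx":0,"ty":1,"tz":15,"rx":0,"ry":0,"rz":0,"jaw":-1},
    {"tx":0,"ty":1,"tz":45,"rx":0,"ry":0,"rz":0,"jaw":-1},
    {"tx":0,"ty":1,"tz":90,"rx":0,"ry":0,"rz":0,"jaw":-1},
    {"tx":0,"ty":1,"tz":135,"rx":0,"ry":0,"rz":0,"jaw":-1},
    {"tx":0,"ty":1,"tz":160,"rx":0,"ry":0,"rz":0,"jaw":-1},
    {"tx":0,"ty":1,"tz":160,"rx":0,"ry":0,"rz":0,"jaw":-1},
    {"tx":-3,"ty":45,"tz":160,"rx":0,"ry":0,"rz":0,"jaw":-1},
    {"tx":-6,"ty":90,"tz":160,"rx":0,"ry":0,"rz":0,"jaw":1},
    {"tx":-9,"ty":135,"tz":160,"rx":0,"ry":0,"rz":0,"jaw":1},
    {"tx":-11,"ty":180,"tz":160,"rx":0,"ry":0,"rz":0,"jaw":1},
    {"tx":-11,"ty":191,"tz":160,"rx":0,"ry":0,"rz":0,"jaw":1},
    {"tx":-11,"ty":191,"tz":160,"rx":0,"ry":0,"rz":0,"jaw":1}
  ]
}}

```text
time_s: 12.1
position: [0.5835, 0.0306, 0.4016]
tool_rot: [[-0.159, 0.987, 0.008], [0.987, 0.159, 0.001], [-0.001, 0.008, -1.0]]
ft_force: [-0.4, -0.5, -0.3]
grip_width: 0.0725
```

Run:
```python
from h import *
im=setcam("scene")[150:350,230:430,::-1];cv2.imwrite("pics/s15.png",cv2.resize(im,None,fx=3,fy=3,interpolation=cv2.INTER_CUBIC))
w=setcam("wrist");cv2.imwrite("pics/w15.png",w[:,:,::-1])
R=np.array([[.9873,-.1587],[.1587,.9873]]);t=np.array([.6032,-.0947])
o=env.observe();p=o["position"];print(R.T@(p[:2]-t),p,o["ft_force"],o["grip_width"],o["q"])
for th in(.9,1,1.1,1.2):
    c=np.cos(th);s=np.sin(th); print(th,*[(proj("scene",np.r_[t+R@q[:2],q[2]])-[230,150])*3 for q in((.004,-.015-.06*s,.225+.06*c),(-.04,-.015-.06*s,.225+.06*c),(-.018,-.015+.1*c,.225+.1*s))])
```

```text
[0.00042226 0.12447795] [0.58386122 0.02827062 0.40144001] [ 0.08127578 -0.48238108 -0.06524206] 0.08451300711450829 [-8.86138393e+00  2.28920374e+01  4.22141927e+01  8.47307811e-02
  1.14472034e+02 -1.77809677e+01]
0.9 [302.29943026 399.13008321] [251.52259109 380.59436205] [329.40359615 257.28608447]
1 [300.58619685 405.77066704] [249.91784675 387.20812808] [325.72597775 260.52970876]
1.1 [299.12549257 412.08384702] [248.58604378 393.50607146] [321.72113288 264.94397215]
1.2 [297.93208791 418.00054022] [247.54035735 399.41925709] [317.4267637 270.5055172]
```

View pics/s15.png

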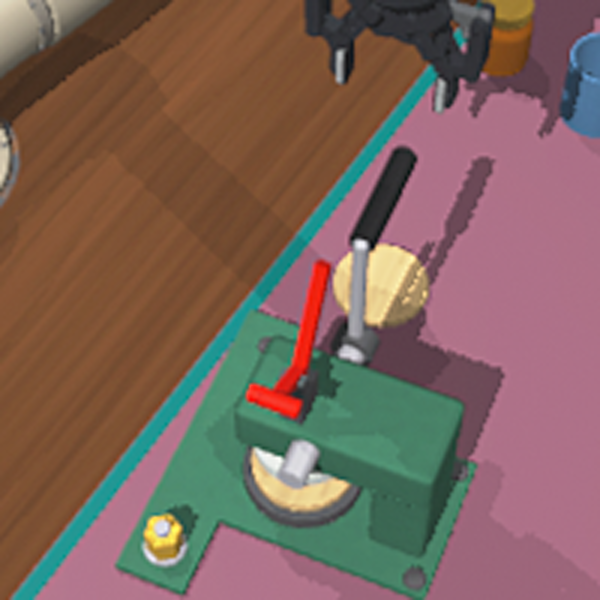

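View pics/w15.png

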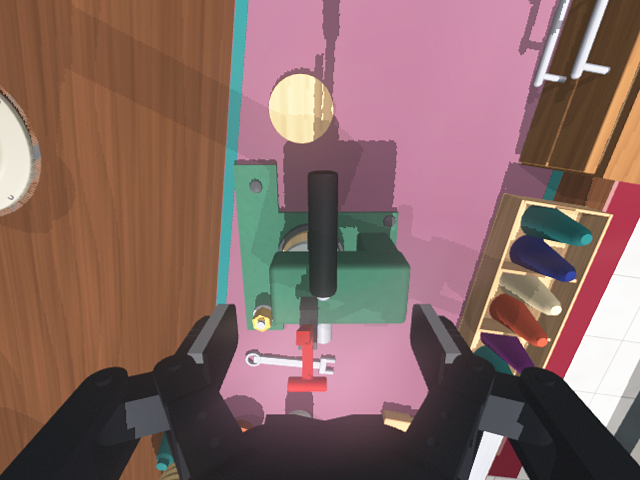

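>>> {"op": "apply_moves", "data": {
  "grip_force": 60,
  "plan": [
    {"tx":0,"ty":0,"tz":-35,"rx":0,"ry":0,"rz":0,"jaw":1},
    {"tx":0,"ty":0,"tz":-70,"rx":0,"ry":0,"rz":0,"jaw":1},
    {"tx":0,"ty":0,"tz":-105,"rx":0,"ry":0,"rz":0,"jaw":1},
    {"tx":0,"ty":0,"tz":-122,"rx":0,"ry":0,"rz":0,"jaw":1},
    {"tx":0,"ty":0,"tz":-122,"rx":0,"ry":0,"rz":0,"jaw":-1},
    {"tx":0,"ty":0,"tz":-122,"rx":0,"ry":0,"rz":0,"jaw":-1},
    {"tx":0,"ty":0,"tz":-122,"rx":0,"ry":0,"rz":0,"jaw":-1},
    {"tx":0,"ty":0,"tz":-122,"rx":0,"ry":0,"rz":0,"jaw":-1},
    {"tx":0,"ty":0,"tz":-122,"rx":0,"ry":0,"rz":0,"jaw":-1},
    {"tx":0,"ty":0,"tz":-122,"rx":0,"ry":0,"rz":0,"jaw":-1},
    {"tx":0,"ty":0,"tz":-122,"rx":0,"ry":0,"rz":0,"jaw":-1}
  ]
}}

```text
time_s: 13.3
position: [0.5839, 0.0279, 0.2809]
tool_rot: [[-0.156, 0.988, 0.009], [0.988, 0.156, -0.001], [-0.002, 0.009, -1.0]]
ft_force: [-2.3, -0.4, 6.3]
grip_width: 0.0202
```

Run:
```python
from h import *
w=setcam("wrist");cv2.imwrite("pics/w16.png",w[:,:,::-1])
R=np.array([[.9873,-.1587],[.1587,.9873]]);t=np.array([.6032,-.0947])
o=env.observe();p=o["position"];print(R.T@(p[:2]-t),p,o["ft_force"],o["grip_width"],o["q"])
# arc relative to current
for th in np.linspace(0,1.25,12)[1:]:
    x,z=-150*np.sin(th),150*np.cos(th)-150
    print(round(th,2),(R@[x,0]).round(1),round(z,1))
```

```text
[0.00037423 0.12416793] [0.583863   0.02795689 0.28092554] [-1.74385684 -1.29537766  5.89120321] 0.0210302385814939 [-8.87098056e+00  2.30515077e+01  6.09379535e+01  3.31580691e-02
  9.54731022e+01 -1.78141201e+01]
0.11 [-16.8  -2.7] -1.0
0.23 [-33.4  -5.4] -3.9
0.34 [-49.5  -8. ] -8.6
0.45 [-65.  -10.5] -15.2
0.57 [-79.7 -12.8] -23.6
0.68 [-93.3 -15. ] -33.5
0.8 [-105.8  -17. ] -45.0
0.91 [-116.8  -18.8] -57.8
1.02 [-126.4  -20.3] -71.8
1.14 [-134.3  -21.6] -86.9
1.25 [-140.5  -22.6] -102.7
```

View pics/w16.png

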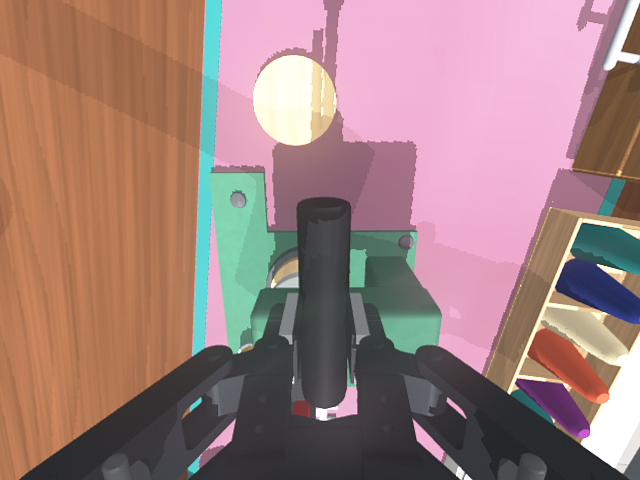

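>>> {"op": "apply_moves", "data": {
  "plan": [
    {"tx":-17,"ty":-3,"tz":-1,"rx":0,"ry":0,"rz":0,"jaw":-1},
    {"tx":-33,"ty":-5,"tz":-4,"rx":0,"ry":0,"rz":0,"jaw":-1},
    {"tx":-50,"ty":-8,"tz":-9,"rx":0,"ry":0,"rz":0,"jaw":-1},
    {"tx":-65,"ty":-10,"tz":-15,"rx":0,"ry":0,"rz":0,"jaw":-1},
    {"tx":-80,"ty":-13,"tz":-24,"rx":0,"ry":0,"rz":0,"jaw":-1},
    {"tx":-93,"ty":-15,"tz":-34,"rx":0,"ry":0,"rz":0,"jaw":-1},
    {"tx":-106,"ty":-17,"tz":-45,"rx":0,"ry":0,"rz":0,"jaw":-1}
  ]
}}

```text
time_s: 14.05
position: [0.475, 0.0118, 0.2409]
tool_rot: [[-0.156, 0.988, 0.011], [0.988, 0.157, -0.002], [-0.003, 0.01, -1.0]]
ft_force: [-22.4, 3.9, 32.1]
grip_width: -0.0
```

Run:
```python
from h import *
w=setcam("wrist");cv2.imwrite("pics/w17.png",w[:,:,::-1])
im=setcam("scene")[150:350,230:430,::-1];cv2.imwrite("pics/s17.png",cv2.resize(im,None,fx=3,fy=3,interpolation=cv2.INTER_CUBIC))
R=np.array([[.9873,-.1587],[.1587,.9873]]);t=np.array([.6032,-.0947])
o=env.observe();p=o["position"];print(R.T@(p[:2]-t),p,o["ft_force"],o["grip_width"],o["wrist_torque"])
```

```text
[-0.11035765  0.12519182] [0.47436912 0.01139375 0.23848637] [-16.07207444   2.18856313  22.69859445] 0.00010942258077764647 [ 0.46944296  2.95905508 -0.01695734]
```

View pics/w17.png

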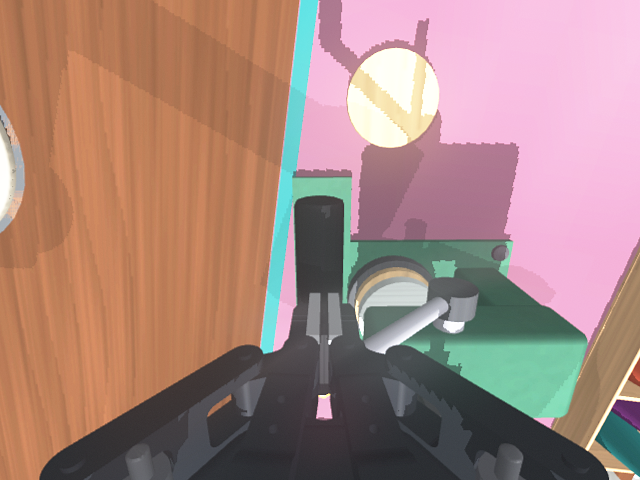

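View pics/s17.png

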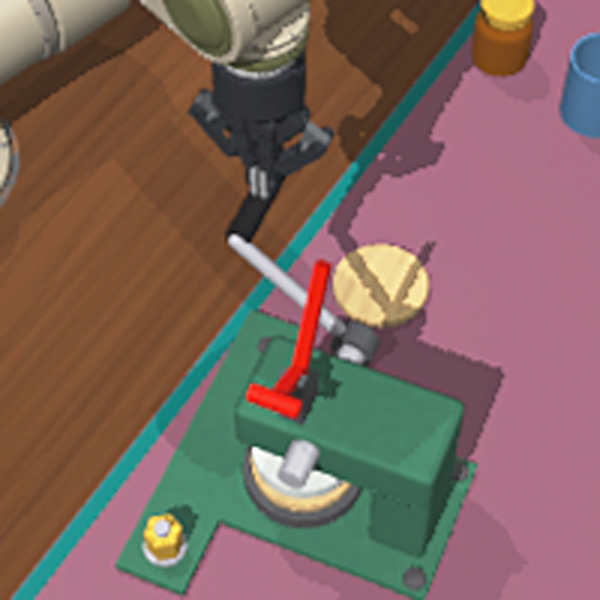

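Run:
```python
from h import *
setcam("scene");setcam("wrist")
R=np.array([[.9873,-.1587],[.1587,.9873]]);t=np.array([.6032,-.0947])
P=lambda q:np.r_[t+R@np.array(q[:2]),q[2]]
for th in(.7,.8,.9,1.,1.1):
    x,z=-.15*np.sin(th),.15+.15*np.cos(th)
    print(th,(x,z),"scene arm end",(proj("scene",P((x,.072,z)))-[230,150])*3,"wrist free end",proj("wrist",P((x,.177,z))))
o=env.observe();print(R.T@(o["position"][:2]-t),o["position"],o["ft_force"],o["grip_width"])
im=setcam("scene")[185:245,290:350,::-1];cv2.imwrite("pics/s18.png",cv2.resize(im,None,fx=10,fy=10,interpolation=cv2.INTER_CUBIC))
```

```text
0.7 (np.float64(-0.09663265308565365), np.float64(0.26472632809267327)) scene arm end [254.46008994 233.5814895 ] wrist free end [356.43718387 206.22750193]
0.8 (np.float64(-0.10760341363492841), np.float64(0.25450600640207477)) scene arm end [243.14397442 236.79909402] wrist free end [329.49920706 201.34119516]
0.9 (np.float64(-0.1174990364441225), np.float64(0.24324149524059965)) scene arm end [233.19226033 241.06217186] wrist free end [308.19003792 196.62502369]
1.0 (np.float64(-0.12622064772118446), np.float64(0.23104534588022096)) scene arm end [224.67850909 246.2950448 ] wrist free end [292.00781313 192.1681454 ]
1.1 (np.float64(-0.13368110400921532), np.float64(0.2180394182138366)) scene arm end [217.65463616 252.41401262] wrist free end [280.35470122 188.02287938]
[-0.10967032  0.12516281] [0.47505236 0.01147419 0.23896888] [-21.97021898   3.04404485  28.05353485] -0.00025131969348758275
```

View pics/s18.png

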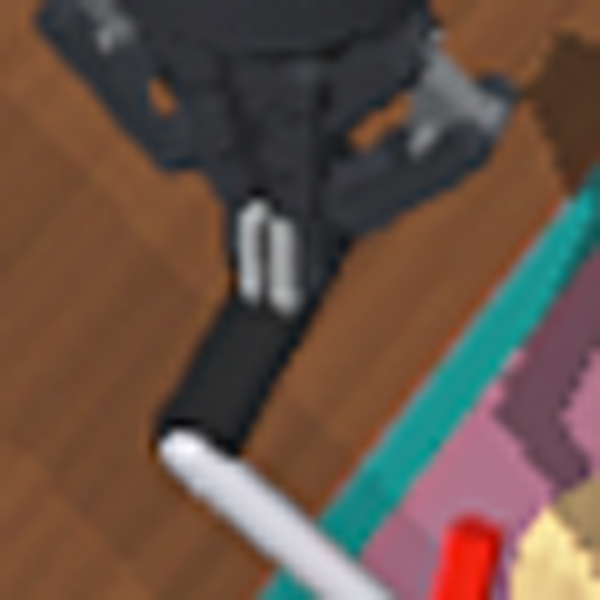

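Run:
```python
from h import *
setcam("scene");p=env.observe()["position"]
for dz in(0,.01,.02,.03):print((proj("scene",p+[0,0,dz])-[290,185])*10)
```

```text
[286.83093363 325.4592596 ]
[286.13843442 302.10809526]
[285.43710167 278.45906284]
[284.72676527 254.50642635]
```

Run:
```python
from h import *
setcam("scene")
print((proj("scene",[.5838,-.0876,.2666])-[290,225])*8)
w=env.get_image("wrist")["image"][180:420,200:460,::-1];cv2.imwrite("pics/w18.png",cv2.resize(w,None,fx=2.4,fy=2.4,interpolation=cv2.INTER_CUBIC))
```

```text
[350.80183664 246.38048197]
```

View pics/w18.png

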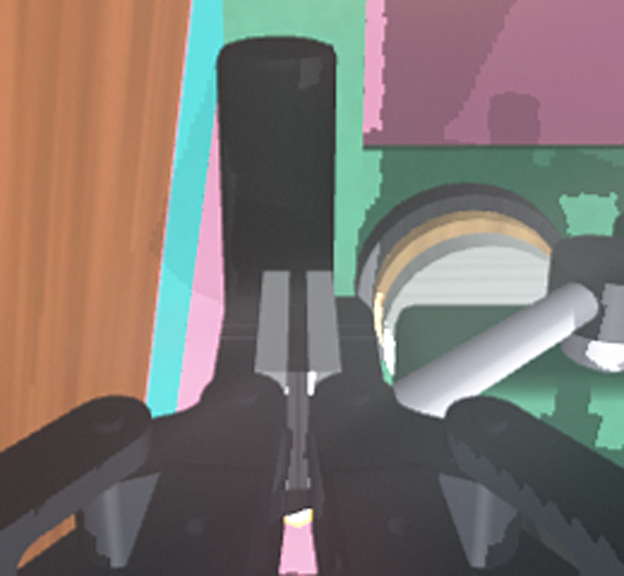

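>>> {"op": "apply_moves", "data": {
  "grip_force": 20,
  "plan": [
    {"tx":13,"ty":2,"tz":13,"rx":0,"ry":0,"rz":0,"jaw":-1},
    {"tx":27,"ty":4,"tz":23,"rx":0,"ry":0,"rz":0,"jaw":-1},
    {"tx":42,"ty":7,"tz":32,"rx":0,"ry":0,"rz":0,"jaw":-1},
    {"tx":58,"ty":9,"tz":38,"rx":0,"ry":0,"rz":0,"jaw":-1},
    {"tx":75,"ty":12,"tz":43,"rx":0,"ry":0,"rz":0,"jaw":-1},
    {"tx":92,"ty":14,"tz":46,"rx":0,"ry":0,"rz":0,"jaw":-1},
    {"tx":109,"ty":17,"tz":47,"rx":0,"ry":0,"rz":0,"jaw":-1},
    {"tx":109,"ty":17,"tz":75,"rx":0,"ry":0,"rz":0,"jaw":-1},
    {"tx":109,"ty":17,"tz":110,"rx":0,"ry":0,"rz":0,"jaw":-1},
    {"tx":109,"ty":17,"tz":130,"rx":0,"ry":0,"rz":0,"jaw":-1}
  ]
}}

```text
time_s: 15.45
position: [0.5845, 0.0286, 0.3722]
tool_rot: [[-0.157, 0.988, 0.011], [0.988, 0.157, -0.002], [-0.004, 0.01, -1.0]]
ft_force: [-0.4, 0.2, 0.4]
grip_width: 0.0
```

Run:
```python
from h import *
im=setcam("scene")[150:350,230:430,::-1];cv2.imwrite("pics/s19.png",cv2.resize(im,None,fx=3,fy=3,interpolation=cv2.INTER_CUBIC))
R=np.array([[.9873,-.1587],[.1587,.9873]]);t=np.array([.6032,-.0947])
o=env.observe();p=o["position"];print(R.T@(p[:2]-t),p,o["ft_force"],o["grip_width"],o["tool_rot"].round(3))
```

```text
[0.00140407 0.12458602] [0.58481346 0.02853314 0.37466995] [-1.45208297  0.28527088  2.03436998] 0.0001229691665456319 [[-0.156  0.988  0.015]
 [ 0.988  0.156 -0.003]
 [-0.005  0.014 -1.   ]]
```

View pics/s19.png

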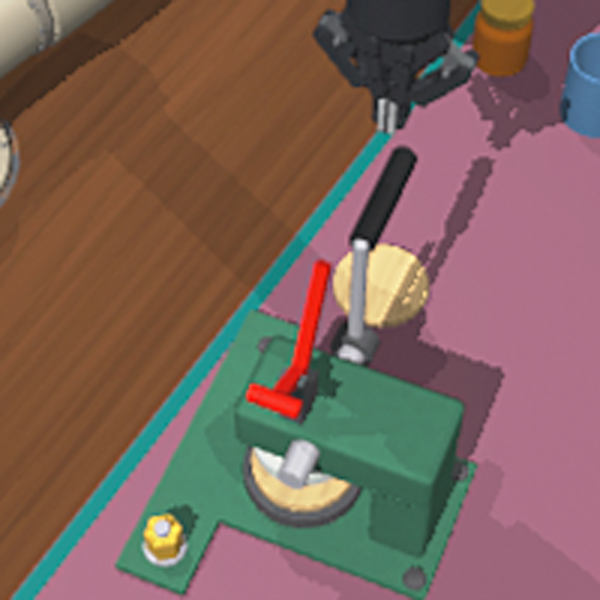

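>>> {"op": "apply_moves", "data": {
  "grip_force": 40,
  "plan": [
    {"tx":7,"ty":1,"tz":0,"rx":-0.021,"ry":0.13,"rz":0,"jaw":1},
    {"tx":14,"ty":2,"tz":0,"rx":-0.042,"ry":0.26,"rz":0,"jaw":1},
    {"tx":21,"ty":3,"tz":0,"rx":-0.063,"ry":0.395,"rz":0,"jaw":1},
    {"tx":21,"ty":3,"tz":-10,"rx":-0.063,"ry":0.395,"rz":0,"jaw":1},
    {"tx":21,"ty":3,"tz":-20,"rx":-0.063,"ry":0.395,"rz":0,"jaw":1},
    {"tx":21,"ty":3,"tz":-20,"rx":-0.063,"ry":0.395,"rz":0,"jaw":1}
  ]
}}

```text
time_s: 16.1
position: [0.6061, 0.0316, 0.3529]
tool_rot: [[-0.159, 0.914, -0.374], [0.987, 0.145, -0.064], [-0.004, -0.379, -0.925]]
ft_force: [-0.0, -0.6, 0.5]
grip_width: 0.0846
```

Run:
```python
from h import *
R=np.array([[.9873,-.1587],[.1587,.9873]]);t=np.array([.6032,-.0947])
o=env.observe();p=o["position"];print(R.T@(p[:2]-t),p,o["grip_width"]);T=o["tool_rot"];tz=T[:,2];print("toolz press",R.T@tz[:2],tz[2])
h=np.r_[t+R@[0,.1245],.300]; print("delta to grasp mm",(h+.021*tz-p)*1000, "dir",tz)
```

```text
[0.02289043 0.12423205] [0.60608425 0.03159371 0.35291036] 0.08458735474820621
toolz press [-0.37890248 -0.00379424] -0.9254247154750537
delta to grasp mm [-30.48607108  -4.71636242 -72.34427509] dir [-0.37350807 -0.06388126 -0.92542472]
```

>>> {"op": "apply_moves", "data": {
  "plan": [
    {"tx":-10,"ty":-2,"tz":-24,"rx":0,"ry":0,"rz":0,"jaw":1},
    {"tx":-20,"ty":-3,"tz":-48,"rx":0,"ry":0,"rz":0,"jaw":1},
    {"tx":-30,"ty":-5,"tz":-72,"rx":0,"ry":0,"rz":0,"jaw":1},
    {"tx":-30,"ty":-5,"tz":-72,"rx":0,"ry":0,"rz":0,"jaw":1},
    {"tx":-30,"ty":-5,"tz":-72,"rx":0,"ry":0,"rz":0,"jaw":-1},
    {"tx":-30,"ty":-5,"tz":-72,"rx":0,"ry":0,"rz":0,"jaw":-1},
    {"tx":-30,"ty":-5,"tz":-72,"rx":0,"ry":0,"rz":0,"jaw":-1},
    {"tx":-30,"ty":-5,"tz":-72,"rx":0,"ry":0,"rz":0,"jaw":-1},
    {"tx":-30,"ty":-5,"tz":-72,"rx":0,"ry":0,"rz":0,"jaw":-1},
    {"tx":-30,"ty":-5,"tz":-72,"rx":0,"ry":0,"rz":0,"jaw":-1},
    {"tx":-30,"ty":-5,"tz":-72,"rx":0,"ry":0,"rz":0,"jaw":-1}
  ]
}}

```text
time_s: 17.2
position: [0.5763, 0.0266, 0.2818]
tool_rot: [[-0.159, 0.915, -0.372], [0.987, 0.145, -0.064], [-0.005, -0.377, -0.926]]
ft_force: [0.6, -0.3, 5.1]
grip_width: 0.0217
```

Run:
```python
from h import *
R=np.array([[.9873,-.1587],[.1587,.9873]]);t=np.array([.6032,-.0947])
im=setcam("scene")[150:350,230:430,::-1];cv2.imwrite("pics/s20.png",cv2.resize(im,None,fx=3,fy=3,interpolation=cv2.INTER_CUBIC))
o=env.observe();p=o["position"];print(R.T@(p[:2]-t),p,o["grip_width"],o["ft_force"],o["wrist_torque"]);tz=o["tool_rot"][:,2];print(tz)
a0=np.arcsin(R.T[0]@tz[:2]);print(a0)
tt=lambda a:np.r_[R@[np.sin(a),0],-np.cos(a)]
for th in np.arange(.125,1.26,.125):
    a=a0+th*.72
    d=np.r_[R@[-150*np.sin(th),0],150*np.cos(th)-150]+21*(tt(a)-tt(a0)); r=(a-a0)*np.array([.1587,-.9873])
    print(round(th,3),d.round(1),r.round(3))
```

```text
[-0.00729632  0.12398646] [0.57631826 0.02656033 0.28175315] 0.021413031430703597 [1.20840377 0.81681214 6.06331329] [-0.03515476  0.12807103  0.0281662 ]
[-0.37195417 -0.06412326 -0.92603364]
-0.38699430574036575
0.125 [-16.7  -2.7  -1.8] [ 0.014 -0.089]
0.25 [-33.1  -5.3  -5.8] [ 0.029 -0.178]
0.375 [-48.8  -7.9 -11.8] [ 0.043 -0.267]
0.5 [-63.7 -10.2 -19.9] [ 0.057 -0.355]
0.625 [-77.5 -12.5 -29.9] [ 0.071 -0.444]
0.75 [-90.  -14.5 -41.6] [ 0.086 -0.533]
0.875 [-100.9  -16.2  -54.8] [ 0.1   -0.622]
1.0 [-110.   -17.7  -69.4] [ 0.114 -0.711]
1.125 [-117.3  -18.9  -85. ] [ 0.129 -0.8  ]
1.25 [-122.5  -19.7 -101.6] [ 0.143 -0.889]
```

View pics/s20.png

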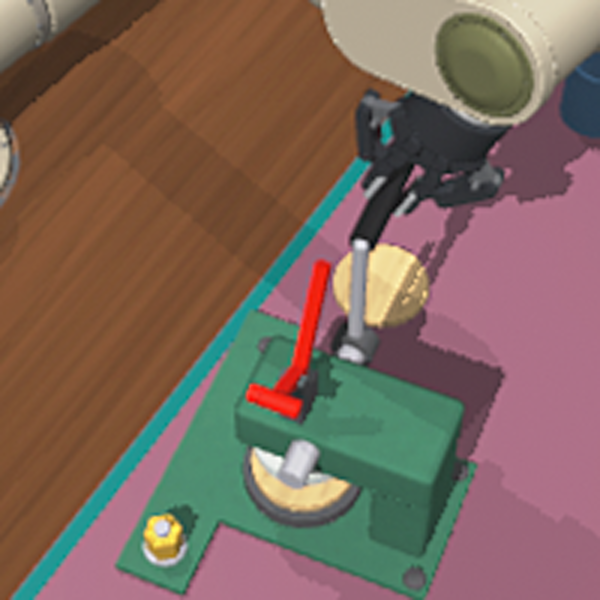

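>>> {"op": "apply_moves", "data": {
  "plan": [
    {"tx":0,"ty":0,"tz":0,"rx":0,"ry":0,"rz":0,"jaw":0},
    {"tx":0,"ty":0,"tz":0,"rx":0,"ry":0,"rz":0,"jaw":0},
    {"tx":-3,"ty":0,"tz":-8,"rx":0,"ry":0,"rz":0,"jaw":0},
    {"tx":-3,"ty":0,"tz":-8,"rx":0,"ry":0,"rz":0,"jaw":0},
    {"tx":-3,"ty":0,"tz":-8,"rx":0,"ry":0,"rz":0,"jaw":-1},
    {"tx":-3,"ty":0,"tz":-8,"rx":0,"ry":0,"rz":0,"jaw":-1},
    {"tx":-3,"ty":0,"tz":-8,"rx":0,"ry":0,"rz":0,"jaw":-1},
    {"tx":-3,"ty":0,"tz":-8,"rx":0,"ry":0,"rz":0,"jaw":-1},
    {"tx":-3,"ty":0,"tz":-8,"rx":0,"ry":0,"rz":0,"jaw":-1},
    {"tx":-3,"ty":0,"tz":-8,"rx":0,"ry":0,"rz":0,"jaw":-1}
  ]
}}

```text
time_s: 18.25
position: [0.5732, 0.0266, 0.2742]
tool_rot: [[-0.159, 0.915, -0.372], [0.987, 0.145, -0.064], [-0.005, -0.377, -0.926]]
ft_force: [-3.2, -0.5, 4.5]
grip_width: 0.0221
```

Run:
```python
from h import *
R=np.array([[.9873,-.1587],[.1587,.9873]]);t=np.array([.6032,-.0947])
w=setcam("wrist");cv2.imwrite("pics/w21.png",w[:,:,::-1])
o=env.observe();p=o["position"];print(R.T@(p[:2]-t),p,o["grip_width"],o["ft_force"],o["wrist_torque"]);tz=o["tool_rot"][:,2]
h=np.r_[t+R@[0,.1245],.300];L=(p-h)@tz*1000;print("depth",L)
a0=np.arcsin(R.T[0]@tz[:2]);print(a0)
tt=lambda a:np.r_[R@[np.sin(a),0],-np.cos(a)]
for th in np.arange(.125,1.26,.125):
    a=a0+th*.72
    d=np.r_[R@[-150*np.sin(th),0],150*np.cos(th)-150]+L*(tt(a)-tt(a0)); r=(a-a0)*np.array([.1587,-.9873])
    print(round(th,3),d.round(1),r.round(3))
```

```text
[-0.01031767  0.12448525] [0.57325597 0.0265733  0.27415438] 0.022514443349201517 [-2.0806104  -0.70529607  4.56492022] [-0.08475932  0.52019102 -0.00320802]
depth 27.82816125020758
-0.38668097218448383
0.125 [-16.1  -2.6  -2. ] [ 0.014 -0.089]
0.25 [-31.9  -5.1  -6.1] [ 0.029 -0.178]
0.375 [-47.1  -7.6 -12.3] [ 0.043 -0.267]
0.5 [-61.4  -9.9 -20.4] [ 0.057 -0.355]
0.625 [-74.6 -12.  -30.4] [ 0.071 -0.444]
0.75 [-86.4 -13.9 -42. ] [ 0.086 -0.533]
0.875 [-96.7 -15.5 -55.1] [ 0.1   -0.622]
1.0 [-105.3  -16.9  -69.5] [ 0.114 -0.711]
1.125 [-112.   -18.   -84.9] [ 0.129 -0.8  ]
1.25 [-116.7  -18.8 -101.2] [ 0.143 -0.889]
```

View pics/w21.png

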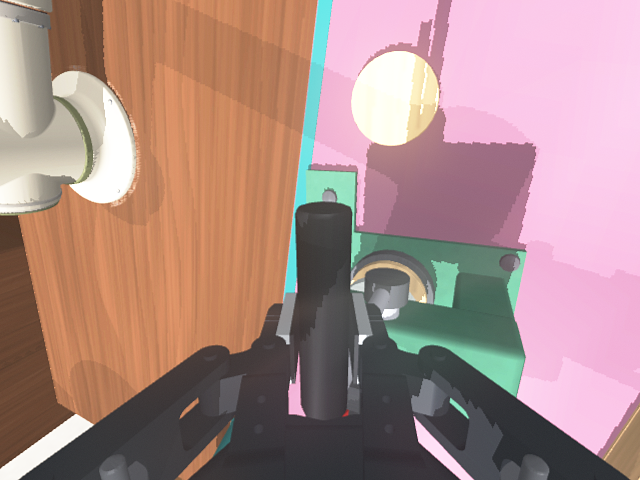

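>>> {"op": "apply_moves", "data": {
  "plan": [
    {"tx":-8,"ty":-1,"tz":-1,"rx":0.007,"ry":-0.045,"rz":0,"jaw":-1},
    {"tx":-16,"ty":-3,"tz":-2,"rx":0.014,"ry":-0.089,"rz":0,"jaw":-1},
    {"tx":-24,"ty":-4,"tz":-4,"rx":0.021,"ry":-0.134,"rz":0,"jaw":-1},
    {"tx":-32,"ty":-5,"tz":-6,"rx":0.029,"ry":-0.178,"rz":0,"jaw":-1},
    {"tx":-40,"ty":-6,"tz":-9,"rx":0.036,"ry":-0.222,"rz":0,"jaw":-1},
    {"tx":-47,"ty":-8,"tz":-12,"rx":0.043,"ry":-0.267,"rz":0,"jaw":-1}
  ]
}}

```text
time_s: 18.9
position: [0.5282, 0.0192, 0.2628]
tool_rot: [[-0.158, 0.982, -0.105], [0.987, 0.157, -0.021], [-0.004, -0.107, -0.994]]
ft_force: [6.7, 5.2, 2.1]
grip_width: 0.0224
```

Run:
```python
from h import *
R=np.array([[.9873,-.1587],[.1587,.9873]]);t=np.array([.6032,-.0947])
w=setcam("wrist");cv2.imwrite("pics/w22.png",w[:,:,::-1])
im=setcam("scene")[150:350,230:430,::-1];cv2.imwrite("pics/s22.png",cv2.resize(im,None,fx=3,fy=3,interpolation=cv2.INTER_CUBIC))
o=env.observe();p=o["position"];print(R.T@(p[:2]-t),p,o["grip_width"],o["ft_force"],o["wrist_torque"]);print(o["tool_rot"][:,2])
```

```text
[-0.05729524  0.12443779] [0.52688008 0.01907071 0.26258246] 0.02226483313472576 [6.80778751 4.48946374 1.56052481] [ 0.7250142  -1.34544546  0.01375083]
[-0.10756997 -0.02131131 -0.99396908]
```

View pics/w22.png

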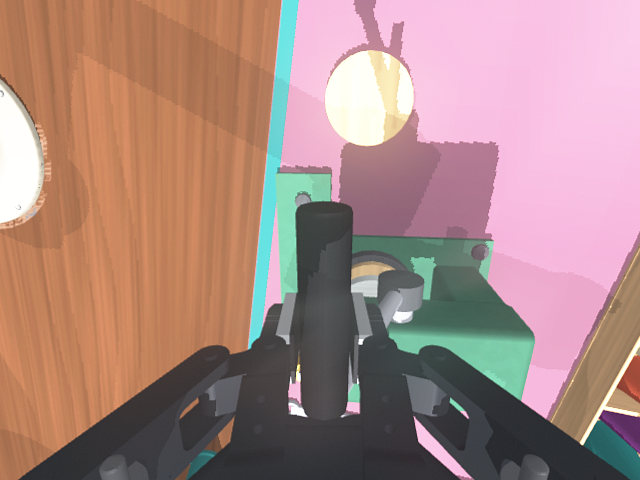

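View pics/s22.png

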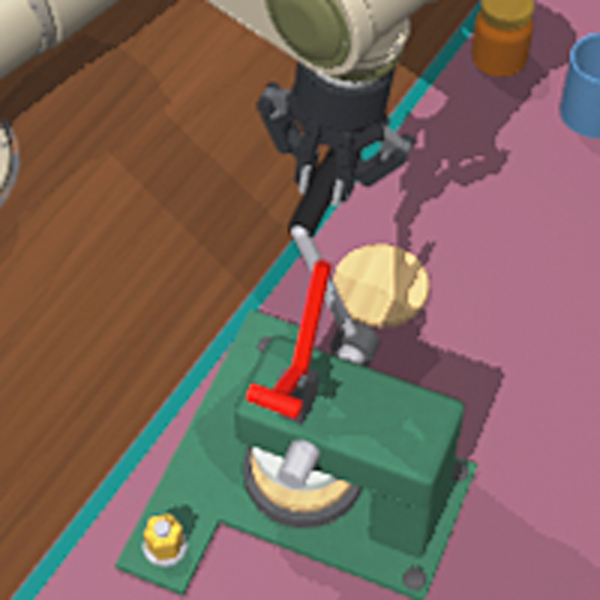

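>>> {"op": "apply_moves", "data": {
  "plan": [
    {"tx":-7,"ty":-1,"tz":-4,"rx":0.007,"ry":-0.044,"rz":0,"jaw":-1},
    {"tx":-14,"ty":-2,"tz":-8,"rx":0.014,"ry":-0.088,"rz":0,"jaw":-1},
    {"tx":-21,"ty":-3,"tz":-13,"rx":0.021,"ry":-0.133,"rz":0,"jaw":-1},
    {"tx":-27,"ty":-4,"tz":-18,"rx":0.028,"ry":-0.177,"rz":0,"jaw":-1},
    {"tx":-34,"ty":-5,"tz":-24,"rx":0.035,"ry":-0.222,"rz":0,"jaw":-1},
    {"tx":-39,"ty":-6,"tz":-30,"rx":0.043,"ry":-0.266,"rz":0,"jaw":-1},
    {"tx":-45,"ty":-7,"tz":-36,"rx":0.05,"ry":-0.31,"rz":0,"jaw":-1},
    {"tx":-50,"ty":-8,"tz":-43,"rx":0.057,"ry":-0.355,"rz":0,"jaw":-1}
  ]
}}

```text
time_s: 19.8
position: [0.4796, 0.0113, 0.2217]
tool_rot: [[-0.156, 0.954, 0.255], [0.988, 0.152, 0.036], [-0.005, 0.258, -0.966]]
ft_force: [6.9, 7.0, 7.7]
grip_width: 0.0226
```

Run:
```python
from h import *
R=np.array([[.9873,-.1587],[.1587,.9873]]);t=np.array([.6032,-.0947])
w=setcam("wrist");cv2.imwrite("pics/w23.png",w[:,:,::-1])
o=env.observe();p=o["position"];print(R.T@(p[:2]-t),p,o["grip_width"],o["ft_force"],o["wrist_torque"]);tz=o["tool_rot"][:,2];print(tz)
h=p-.0278*tz;hp=R.T@(h[:2]-t);print("handle",hp,h[2],"theta",np.arctan2(-hp[0],h[2]-.15),np.hypot(hp[0],h[2]-.15),o["q"])
```

```text
[-0.10679177  0.12432458] [0.47802754 0.01110341 0.22021559] 0.022577391172152645 [9.55938501 3.20254145 2.25204974] [ 0.54670517 -2.00857385  0.08945017]
[ 0.25478916  0.03539939 -0.96634847]
handle [-0.11394113  0.12447707] 0.24708008155214087 theta 0.8651309039518738 0.14969008810263168 [-16.58927583   7.33128145  94.76742368   6.79055252  64.44223327
 -27.79957705]
```

View pics/w23.png

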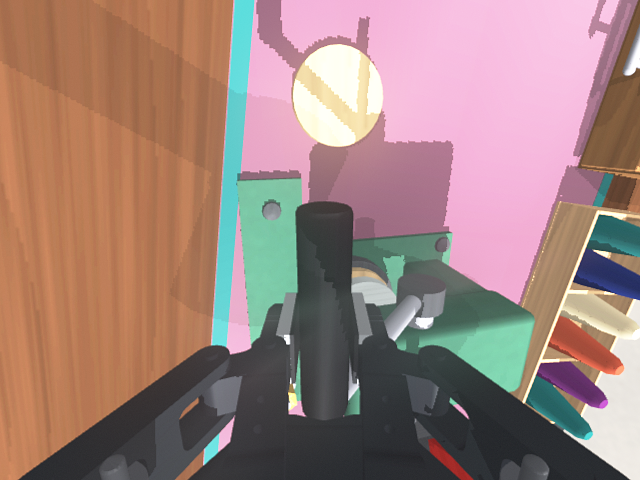

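Run:
```python
from h import *
R=np.array([[.9873,-.1587],[.1587,.9873]]);tt=lambda a:np.r_[R@[np.sin(a),0],-np.cos(a)]
a0=.2596;L=27.8;t0=.865
for th in (.95,1.03,1.1,1.17,1.22,1.26,1.28):
    a=a0+(th-t0)*.6
    d=np.r_[R@[-150*(np.sin(th)-np.sin(t0)),0],150*(np.cos(th)-np.cos(t0))]+L*(tt(a)-tt(a0));print(th,d.round(1),((a-a0)*np.array([.1587,-.9873])).round(3))
```

```text
0.95 [-6.4 -1.  -9.6] [ 0.008 -0.05 ]
1.03 [-11.7  -1.9 -19.2] [ 0.016 -0.098]
1.1 [-15.6  -2.5 -28. ] [ 0.022 -0.139]
1.17 [-18.9  -3.  -37. ] [ 0.029 -0.181]
1.22 [-20.9  -3.4 -43.6] [ 0.034 -0.21 ]
1.26 [-22.3  -3.6 -49. ] [ 0.038 -0.234]
1.28 [-22.8  -3.7 -51.7] [ 0.04  -0.246]
```

>>> {"op": "apply_moves", "data": {
  "plan": [
    {"tx":-6,"ty":-1,"tz":-10,"rx":0.008,"ry":-0.05,"rz":0,"jaw":-1},
    {"tx":-12,"ty":-2,"tz":-19,"rx":0.016,"ry":-0.098,"rz":0,"jaw":-1},
    {"tx":-16,"ty":-2,"tz":-28,"rx":0.022,"ry":-0.139,"rz":0,"jaw":-1},
    {"tx":-19,"ty":-3,"tz":-37,"rx":0.029,"ry":-0.181,"rz":0,"jaw":-1},
    {"tx":-21,"ty":-3,"tz":-44,"rx":0.034,"ry":-0.21,"rz":0,"jaw":-1},
    {"tx":-22,"ty":-4,"tz":-49,"rx":0.038,"ry":-0.234,"rz":0,"jaw":-1},
    {"tx":-22,"ty":-4,"tz":-50,"rx":0.038,"ry":-0.234,"rz":0,"jaw":-1},
    {"tx":-22,"ty":-4,"tz":-50,"rx":0.038,"ry":-0.234,"rz":0,"jaw":-1}
  ]
}}

```text
time_s: 20.65
position: [0.457, 0.0075, 0.1717]
tool_rot: [[-0.155, 0.866, 0.475], [0.988, 0.138, 0.071], [-0.004, 0.48, -0.877]]
ft_force: [-4.5, 5.8, 12.7]
grip_width: 0.0225
```

Run:
```python
from h import *
R=np.array([[.9873,-.1587],[.1587,.9873]]);t=np.array([.6032,-.0947])
w=setcam("wrist");cv2.imwrite("pics/w24.png",w[:,:,::-1])
im=setcam("scene")[150:350,230:430,::-1];cv2.imwrite("pics/s24.png",cv2.resize(im,None,fx=3,fy=3,interpolation=cv2.INTER_CUBIC))
o=env.observe();p=o["position"];print(R.T@(p[:2]-t),p,o["grip_width"],o["ft_force"],o["wrist_torque"]);tz=o["tool_rot"][:,2];print(tz)
h=p-.0278*tz;hp=R.T@(h[:2]-t);print("handle",hp,h[2],"theta",np.arctan2(-hp[0],h[2]-.15),np.hypot(hp[0],h[2]-.15),o["q"])
P=lambda q:np.r_[t+R@np.array(q[:2]),q[2]]
for th in(1.1,1.2,1.25):
    x,z=-.15*np.sin(th),.15+.15*np.cos(th)
    print(th,"arm end",(proj("scene",P((x,.072,z)))-[230,150])*3,"free end",proj("wrist",P((x,.177,z))))
```

```text
[-0.12813245  0.12409365] [0.45699342 0.00748846 0.17170811] 0.02210077750315508 [-4.09394175  5.28923402 13.83101012] [ 0.92560518 -0.52428604  0.58293592]
[ 0.47495217  0.0710447  -0.87713915]
handle [-0.14148187  0.12423911] 0.19609258047059638 theta 1.255855161027106 0.14880068895382698 [-23.32848872   3.96912819 112.94224954  22.97555953  40.4641628
 -46.91371754]
1.1 arm end [217.65463616 252.41401262] free end [372.6620403  214.05053409]
1.2 arm end [212.15212147 259.32943561] free end [338.95252343 208.50016669]
1.25 arm end [209.97599639 263.05666065] free end [324.57780617 205.75443555]
```

View pics/s24.png

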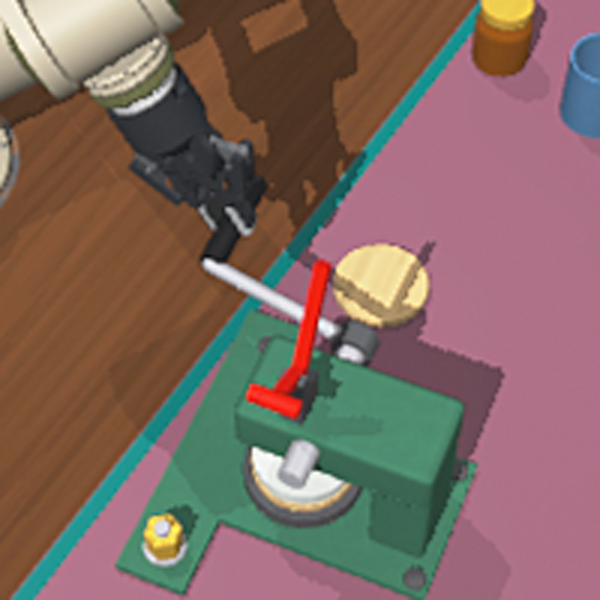

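View pics/w24.png

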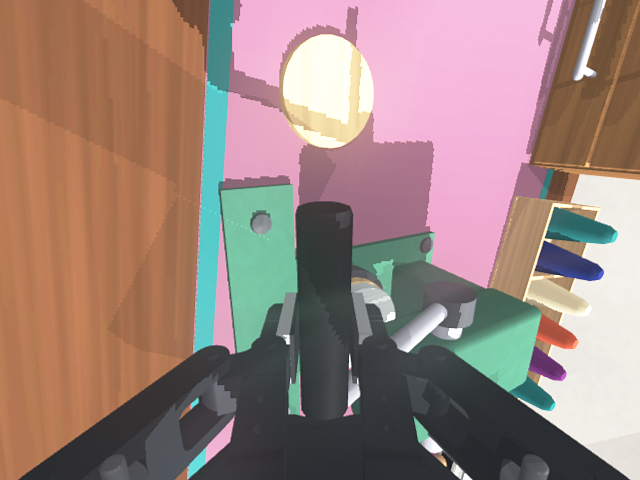

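>>> {"op": "apply_moves", "data": {
  "plan": [
    {"tx":0,"ty":0,"tz":0,"rx":0,"ry":0,"rz":0,"jaw":-1},
    {"tx":0,"ty":0,"tz":0,"rx":0,"ry":0,"rz":0,"jaw":-1},
    {"tx":0,"ty":0,"tz":0,"rx":0,"ry":0,"rz":0,"jaw":-1},
    {"tx":0,"ty":0,"tz":0,"rx":0,"ry":0,"rz":0,"jaw":-1},
    {"tx":0,"ty":0,"tz":0,"rx":0,"ry":0,"rz":0,"jaw":-1},
    {"tx":0,"ty":0,"tz":0,"rx":0,"ry":0,"rz":0,"jaw":-1},
    {"tx":0,"ty":0,"tz":0,"rx":0,"ry":0,"rz":0,"jaw":-1},
    {"tx":0,"ty":0,"tz":0,"rx":0,"ry":0,"rz":0,"jaw":-1},
    {"tx":0,"ty":0,"tz":0,"rx":0,"ry":0,"rz":0,"jaw":-1}
  ]
}}

```text
time_s: 21.65
position: [0.4574, 0.0076, 0.1727]
tool_rot: [[-0.155, 0.865, 0.477], [0.988, 0.138, 0.071], [-0.005, 0.482, -0.876]]
ft_force: [-8.2, 2.1, 13.2]
grip_width: 0.0225
```

Run:
```python
from h import *
w=setcam("wrist");cv2.imwrite("pics/w25.png",w[:,:,::-1])
a=setcam("top");cv2.imwrite("pics/top25.png",a[:,:,::-1])
o=env.observe();p=o["position"];print(p,o["grip_width"],o["ft_force"],o["time_s"])
```

```text
[0.45741342 0.0076296  0.1727243 ] 0.022139796345608385 [-8.39059981  1.80780519 12.37828257] 21.75
```

View pics/w25.png

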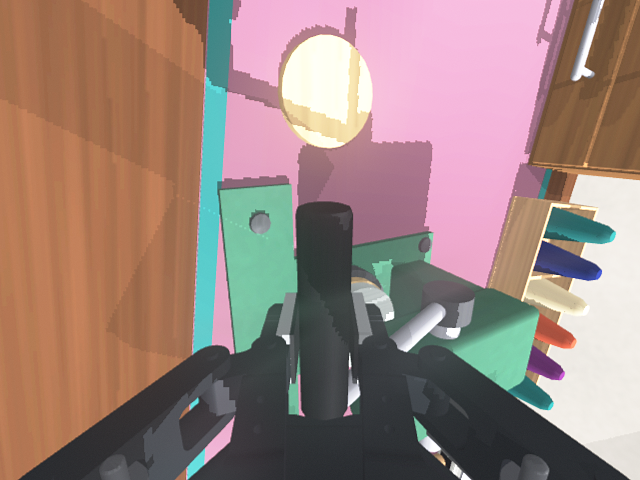

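View pics/top25.png

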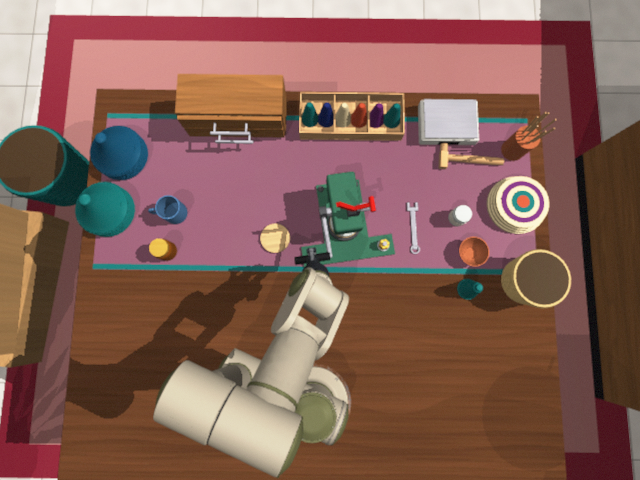

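Run:
```python
from rig import env
print(env.close_job())
```

```text
the job is handed in; nothing more can be done
None
```

The job is handed in at about 21.8 s of the 72 s allowed, with the gripper still holding the lever fully down. No verdict is reported, so the results below are my own checks.

- **Nut:** I turned it clockwise until the wrist torque rose to about 1.5 N m and the jaws began to slip. The camera then put it at about 2.0 rad, if its zero lines up with the press, which fits the stop.
- **Catch:** My first push slid over the crossbar and moved the catch only to about 0.3 rad. The second push took it to about 1.1 rad, and it was still there in the last scene picture.
- **Lever:** On the first pull the grip failed. The fingers shut and pressed into the handle at about 0.84 rad, with about 36 N at the wrist, so I let the lever back up to rest. I gripped again deeper, with the tool turning along with the lever.
- **Last readings:** Geometry and both cameras put the lever at about 1.25 rad. A second later the grip was unchanged (22 mm on the 24 mm bar), with about 15 N at the wrist. The tool had crept up about 1 mm during that hold.
- **Other objects:** In the last top view the wrench, spare base, jar, mug, cone, bowl and tin all appear to be where they started. I judged this by eye and did not measure it.

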